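# Set out the run order in front of the spectrometer

## Robot

A 6-joint arm with a two-finger parallel gripper is mounted at the origin on a cart in front of the work surface, level with it; the furniture and walls round the work are solid. World frame = base frame: x ahead of the robot, y to its left, z up, the work surface at z = 0. Lengths are in m, angles in rad, forces in N, time in s.
With the tool pointing down it reaches from about 0.35 to 0.975 m from the base axis. Payload 4.9 kg.
Tool frame: the origin (TCP) lies midway between the tips of the shut fingers; the grasp point (between the pads) lies 19 mm behind it (manip.pinch_z is the x of the grasp point in the tool frame, in m); x points along the fingers, y is the direction in which the jaws open and shut, and the axes are right-handed (so a half turn about x gives the same grasp; the last joint's range is limited). The gripper opens to 85 mm and grips with 20 to 120 N. Pads are 22 mm wide; open, the fingers measure 114 mm over their backs; the gripper's body (76 mm by 85 mm) begins 54 mm behind the grasp point. The pads swing forward as they close: fully open they stand 13 mm farther back than shut.
Start: joints at [-0.119, 0.053, 1.613, -0, 1.476, -0.119], TCP at [0.625, 0, 0.231] pointing down, gripper open.
Joint ranges: [-3.01, 3.01], [-1.01, 2.22], [0.06, 2.58], [-1.02, 4.17], [0.09, 2.62], [-3.14, 3.14]. Speed limits (rad/s): [2.57, 2.57, 3.14, 3.14, 3.14, 3.14].

## Interface

Orientations are given as a unit quaternion [w, x, y, z].
In Python, from plant import sensors, cams, workorder, manip gives the robot as it stands.
- The arm moves only by the tool drive_tool, never from a script. Its argument "series" is a list of rows, each an object of numbers: "x", "y", "z": the shift along the tool's x, y, z in units of 25 mm (1.0 is 25 mm); "ax", "ay", "az": the turn, a rotation vector about the tool's x, y, z in units of 5 degrees (1.0 is 5 degrees). A call has 1 to 5 rows; each row is the pose to reach, as a shift and turn from the pose commanded when the call began, along the tool's axes at that moment; what a row does not reach only later rows make up. A row lasts 1/12 s, in which the tool goes at most 41.7 mm and 7.16 degrees, less where a joint would pass 70% of its speed; a pose out of reach is approached as far as the arm can. A call with a gripper value outside its range is refused whole. "hand" is the opening, from 0 (shut) to 1 (fully open), set as the call begins (left out, the last holds). The fingers move at their own pace and stop on an object; the grip force is fixed at half the most. Time passes only in rows, so rows that repeat a pose let the fingers close. It gives the time, the measured TCP pose, the force and the opening at its end, in the units of the state.
- sensors.state(): the state, without advancing time (a new reading comes with each control period).
- cams.grab_frame(name): name is "scene" or "side" or "wrist"; returns a dict with "img" (384x512x3 uint8, blue, green, red), "camera_matrix" (3x3 intrinsics, pixels), "cam_to_world" (4x4, takes a point from camera to world coordinates). Camera axes: x right, y down, z forward; pixel columns grow to the right and rows downward; lengths in m; the calibration is good to about 2 mm. The wrist camera is an equidistant fisheye: a pixel r from the principal point sees the ray r / f radians off the axis. A picture is of the moment at which its call begins. There is no depth.
- workorder.job_done(): hands the job in, once; it reports no verdict.
The state is a dict: "time": time; "joint_pos": joint angles; "joint_vel": joint speeds; "joint_efforts": joint torques, N m; "tool_pos": TCP position; "tool_rot": TCP orientation; "contact_force": force on the tool from outside, world axes, zero at the start; "ft_torque": the same for the moment, N m; "gripper_width": opening from 0.0 (shut) to 1.0 (fully open).
Only numpy, scipy, OpenCV 4.12 (cv2) and the standard library are available. Lean on these libraries where they do the work, as an engineer would, in place of code of your own. Each camera call takes 0.05 s, during which the arm holds its last target.

## Task

Set out the next run in one straight row, in whatever order suits you: stand the largest white bottle in the middle of the square tile and the smallest white bottle in the middle of the round mat; stand the middle-sized white bottle on the bench exactly midway between the tile and the mat, and the crucible on the bench exactly midway between that middle-sized bottle and the round mat. Keep all four upright the whole time and do not disturb the brown bottle, the spanner or the marker pen.

Things in the scene. Friction and masses are not known exactly. Their poses are not given: they have to be found in the camera images.
- large_bottle: Largest of three white plastic screw-cap bottles with white ribbed caps. Sizes in mm: 126 tall; body a cylinder 58 in diameter up to z = 90, cap 42 in diameter above. Stands on the bench at the start. Origin at the centre of its underside, z up its axis; yaw is of no matter. About 0.18 kg.
- middle_bottle: Middle-sized white screw-cap bottle, white cap. Sizes in mm: 106 tall; body 48 in diameter up to z = 75, cap 36 in diameter above. Origin at the centre of its underside, z up; yaw is of no matter. About 0.11 kg.
- small_bottle: Smallest white screw-cap bottle, white cap. Sizes in mm: 76 tall; body 38 in diameter up to z = 53, cap 30 in diameter above. Origin at the centre of its underside, z up; yaw is of no matter. About 0.07 kg.
- crucible: White porcelain crucible, an open cup 31 mm tall standing with its mouth up: 41 mm in diameter at the rim, tapering to 26 mm at the foot; grip it across the rim from outside. Origin at the centre of its underside, z up; yaw is of no matter. About 0.03 kg.
- square_tile: Square white glazed tile, 80 x 80 mm and 8 mm thick, fixed to the bench. Origin at the centre of its underside, on the bench; x and y along its edges, z up. The round mat's centre lies 340 mm away along the tile's own y axis, on its +y or its -y side (it varies), so the row runs along that axis. Behind the row stands a solid spectrometer, 370 mm tall, its front face about 0.55 m ahead of the robot base: keep the arm and gripper in front of it.
- round_mat: Round cork mat, 72 mm in diameter and 6 mm thick, fixed to the bench 340 mm (centre to centre) from the square tile. Origin at the centre of its underside, on the bench; z up.
- brown_bottle: Bystander, not to be disturbed: brown bottle with a black cap, 42 mm in diameter, 90 mm tall, standing apart on the right. Origin at the centre of its underside.
- spanner: Bystander, not to be disturbed: flat steel spanner lying behind the row, 145 mm long, 24 mm wide, 9 mm thick. Origin at the centre of its underside, y along its length.
- marker_pen: Bystander, not to be disturbed: white marker pen with a black cap lying behind the row, 135 mm long, 17 mm thick. Origin at the centre of its underside, y along its length.

How it is judged:
At the end, for the whole second after the job is handed in: Largest bottle on the tile, smallest on the mat, each within 12 mm of its centre; middle bottle on the bench midway from tile to mat, crucible on the bench three quarters of the way, each within 15 mm along and across the row. All upright (0.1 rad), released, at rest (horizontal distance between large_bottle and square_tile below 0.012 m and height (world z) of large_bottle between 0.005 and 0.012 m and horizontal distance between small_bottle and round_mat below 0.012 m and height (world z) of small_bottle between 0.003 and 0.01 m and x of middle_bottle in the frame of square_tile between -0.015 and 0.015 m and height (world z) of middle_bottle between -0.004 and 0.004 m and x of crucible in the frame of square_tile between -0.015 and 0.015 m and height (world z) of crucible between -0.004 and 0.004 m and ((y of round_mat in the frame of square_tile above 0 m and y of middle_bottle in the frame of square_tile between 0.155 and 0.185 m and y of crucible in the frame of square_tile between 0.24 and 0.27 m) or (y of round_mat in the frame of square_tile below 0 m and y of middle_bottle in the frame of square_tile between -0.185 and -0.155 m and y of crucible in the frame of square_tile between -0.27 and -0.24 m)) and angle between each of large_bottle, small_bottle, middle_bottle, crucible's own z axis and vertical below 0.1 rad and linear speed of each of large_bottle, small_bottle, middle_bottle, crucible below 0.02 m/s and angular speed of each of large_bottle, small_bottle, middle_bottle, crucible below 0.2 rad/s and contact force between each of large_bottle, small_bottle, middle_bottle, crucible and the fingers below 0.1 N); the robot touches nothing.
It fails at once if the brown bottle was disturbed (moved more than 15 mm or tipped) (distance of brown_bottle from where it was at the start of the episode above 0.015 m or angle between brown_bottle's own z axis and vertical above 0.35 rad).
It fails at once if the spanner was disturbed (moved more than 15 mm or tipped) (distance of spanner from where it was at the start of the episode above 0.015 m or angle between spanner's own z axis and vertical above 0.35 rad).
It fails at once if the marker pen was disturbed (moved more than 15 mm or tipped) (distance of marker_pen from where it was at the start of the episode above 0.015 m or angle between marker_pen's own z axis and vertical above 0.35 rad).
It fails at once if a bottle or the crucible to be set out was tipped more than 0.5 rad (angle between any of large_bottle, small_bottle, middle_bottle, crucible's own z axis and vertical above 0.5 rad).
It also fails if it takes over 99 s, if anything falls off the work surface, if the arm or the gripper's body presses on something with over 40 N, if the wrist force passes 120 N, or if a joint passes its speed limit or range.

## Working session

There is one attempt and no reset: what is moved stays moved. The work goes in short steps, Python scripts to look and compute and a tool call to move; the robot and the scene stay as the last step left them, time stands still between calls to the robot, and variables do not carry over. Pictures are saved under pics/ and viewed, and the job is handed in when it is done.

Besides the shell and the picture viewer there is one more tool, called after ">>>" as name([rows], argument=value, ...), one row to a line, values as JSON. drive_tool: Moves the arm, as the interface text tells. Its arguments: {"type":"object","properties":{"series":{"type":"array","items":{"type":"object","properties":{"x":{"type":"number"},"y":{"type":"number"},"z":{"type":"number"},"ax":{"type":"number"},"ay":{"type":"number"},"az":{"type":"number"}}}},"hand":{"type":"number"}},"required":["series"]}

```bash
mkdir -p pics; ls
python3 - <<'E'
from plant import sensors,cams,manip
import cv2,json
s=sensors.state();print(s)
for n in("scene","side","wrist"):
    f=cams.grab_frame(n);cv2.imwrite(f"pics/a_{n}.png",f["img"]);print(n,f["camera_matrix"],f["cam_to_world"])
print(manip.pinch_z)
E
```

```text
pics
{'time': 0.0, 'joint_pos': array([-1.18608421e-01,  5.34724574e-02,  1.61454289e+00,  7.97619654e-04,
        1.47609380e+00, -1.19116880e-01]), 'joint_vel': array([-0.00168164,  0.00030555, -0.0008399 ,  0.00124284,  0.00195773,
        0.00188241]), 'joint_efforts': array([-1.00199740e+00, -3.95914614e+01, -3.73047888e+01, -2.93309083e-01,
       -3.83121986e-02,  4.63560701e-02]), 'tool_pos': array([6.24268965e-01, 5.55768992e-04, 2.29842891e-01]), 'tool_rot': array([ 0.49923472,  0.49956209,  0.5009804 , -0.500221  ]), 'contact_force': array([-0.50426644, -0.00266335,  0.32246379]), 'ft_torque': array([-0.01364046, -0.01271362,  0.0010767 ]), 'gripper_width': 0.9974608456717912}
scene [[426.79818814   0.         252.78765736]
 [  0.         426.79818814 194.61015833]
 [  0.           0.           1.        ]] [[ 0.78801859 -0.44163653  0.42893343 -0.02442392]
 [-0.61563571 -0.57025191  0.54387998 -0.70864303]
 [ 0.00440284 -0.69265427 -0.72125632  0.87533624]
 [ 0.          0.          0.          1.        ]]
side [[353.43764229   0.         252.25142655]
 [  0.         353.43764229 196.80984341]
 [  0.           0.           1.        ]] [[ 0.99427014  0.03053314 -0.10244319  0.57430697]
 [ 0.10401491 -0.49735809  0.86128731 -1.13654589]
 [-0.02465314 -0.86700787 -0.4976842   0.63067684]
 [ 0.          0.          0.          1.        ]]
wrist [[297.31863964   0.         257.04605682]
 [  0.         297.31863964 194.68742297]
 [  0.           0.           1.        ]] [[ 9.99996869e-01  1.67454543e-03 -1.85962397e-03  6.25786836e-01]
 [ 9.96949435e-04 -9.48185271e-01 -3.17716380e-01  8.32524774e-02]
 [-2.29529857e-03  3.17713532e-01 -9.48183971e-01  3.73017292e-01]
 [ 0.00000000e+00  0.00000000e+00  0.00000000e+00  1.00000000e+00]]
-0.0187
```

View pics/a_scene.png

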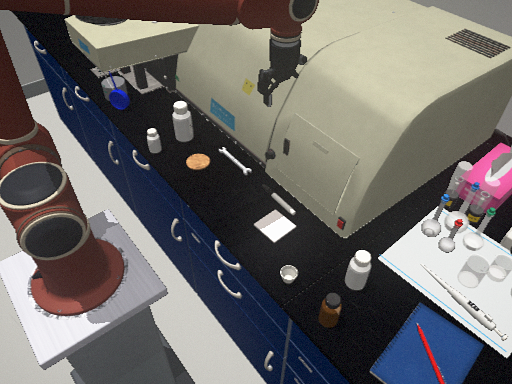

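View pics/a_side.png

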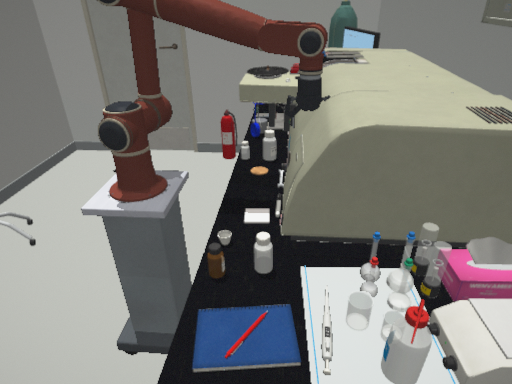

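View pics/a_wrist.png

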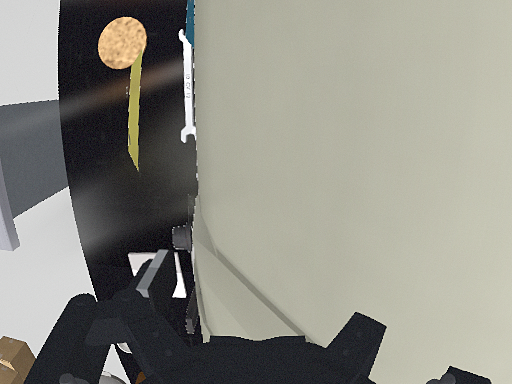

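```bash
cat > h.py <<'E'
import numpy as np,cv2
from plant import sensors,cams
def px2w(f,u,v,z):
    K=np.array(f["camera_matrix"]);T=np.array(f["cam_to_world"])
    r=T[:3,:3]@np.linalg.solve(K,[u,v,1.]);o=T[:3,3]
    return (o+r*(z-o[2])/r[2])
def w2px(f,p):
    K=np.array(f["camera_matrix"]);T=np.array(f["cam_to_world"])
    c=T[:3,:3].T@(np.array(p,float)-T[:3,3]);q=K@c;return q[:2]/q[2]
def crop(img,x,y,w,h,s,name):
    cv2.imwrite("pics/"+name,cv2.resize(img[y:y+h,x:x+w],None,fx=s,fy=s,interpolation=cv2.INTER_CUBIC))
E
python3 - <<'E'
from h import *
f=cams.grab_frame("scene");g=cams.grab_frame("side")
crop(f["img"],130,90,130,90,6,"b1.png")
crop(f["img"],245,180,130,150,4,"b2.png")
crop(g["img"],200,120,100,170,3.5,"b3.png")
for n,u,v in [("mat",198,161),("tile",275,225),("cruc",289,281),("big?",357,288),("L2",183,140),("S",154,152),("brown",329,325)]: print(n,px2w(f,u,v,0).round(3))
for n,u,v in [("mat",259,171),("tile",257,215),("cruc",225,243),("big?",263,270),("L2",270,159),("S",245,158),("brown",216,276)]: print(n,px2w(g,u,v,0).round(3))
E
```

```text
mat [0.451 0.167 0.   ]
tile [ 0.474 -0.173  0.   ]
cruc [ 0.389 -0.326  0.   ]
big? [ 0.502 -0.439  0.   ]
L2 [ 0.468  0.283 -0.   ]
S [0.365 0.288 0.   ]
brown [ 0.384 -0.465  0.   ]
mat [0.45  0.168 0.   ]
tile [ 0.473 -0.164  0.   ]
cruc [ 0.393 -0.32   0.   ]
big? [ 0.513 -0.428  0.   ]
L2 [ 0.488  0.292 -0.   ]
S [ 0.376  0.297 -0.   ]
brown [ 0.394 -0.46   0.   ]
```

View pics/b1.png

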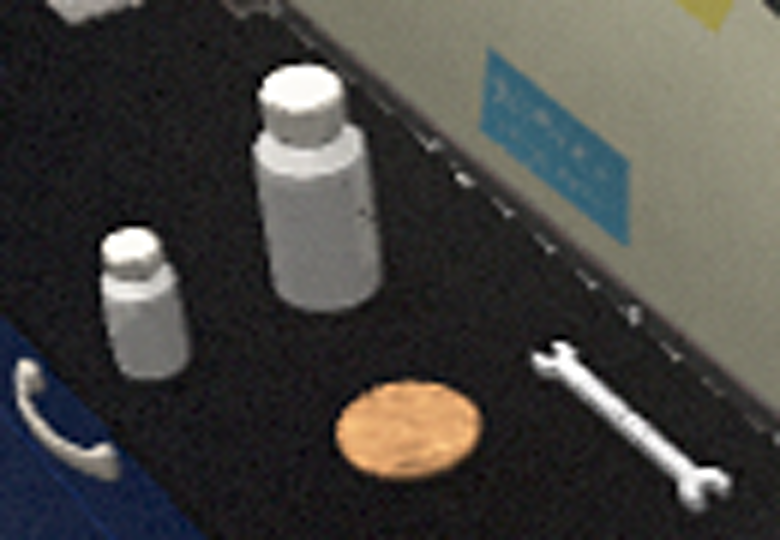

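View pics/b2.png

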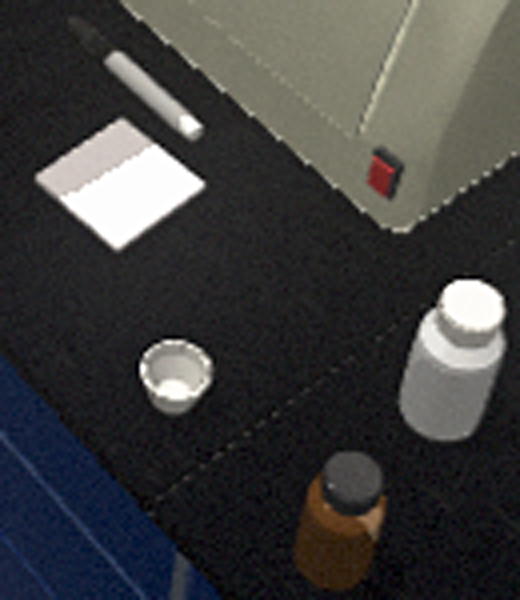

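View pics/b3.png

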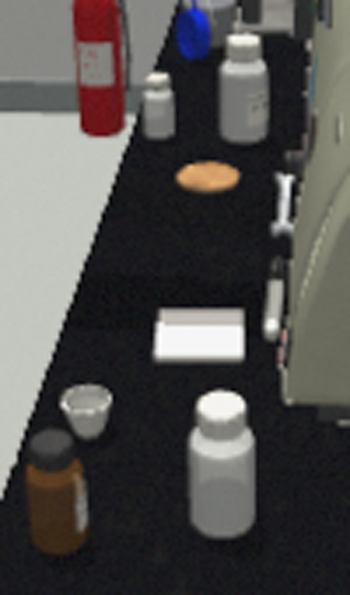

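```bash
cat >> h.py <<'E'
from scipy.optimize import minimize
M={"L":[(0,90,29,29),(90,126,21,21)],"M":[(0,75,24,24),(75,106,18,18)],"S":[(0,53,19,19),(53,76,15,15)],"C":[(0,31,13,20.5)],
"brown":[(0,65,21,21),(65,90,14,14)],"mat":[(0,6,36,36)]}
UP=4
def render(f,name,x,y,z0,roi,yaw=0):
    x0,y0,w,h=roi;m=np.zeros((h*UP,w*UP),np.uint8)
    if name=="tile":
        c,s=np.cos(yaw),np.sin(yaw)
        parts=[[(x+.04*(a*c-b*s),y+.04*(a*s+b*c),z) for a in(-1,1) for b in(-1,1) for z in(0,.008)]]
    else:
        parts=[]
        t=np.linspace(0,2*np.pi,60)
        for a,b,ra,rb in M[name]:
            parts.append([(x+r/1e3*np.cos(q),y+r/1e3*np.sin(q),z0+z/1e3) for z,r in((a,ra),(b,rb)) for q in t])
    for P in parts:
        q=np.array([w2px(f,p) for p in P])
        q=(q-[x0,y0]+.5)*UP-.5
        hull=cv2.convexHull(q.astype(np.float32))
        cv2.fillPoly(m,[np.round(hull*16).astype(np.int32)],255,shift=4)
    return cv2.resize(m,(w,h),interpolation=cv2.INTER_AREA)/255.
def seg(f,roi,kind="white",thr=75):
    x0,y0,w,h=roi;im=f["img"][y0:y0+h,x0:x0+w].astype(float)
    g=im.max(2)
    if kind=="soft":
        return np.clip((g-20)/(130-20),0,1)
    return (g>thr).astype(float)
def fit(frs,name,x,y,z0=0,pad=14,yaw=None,thr=75):
    ms=[]
    for f in frs:
        r=np.array(np.nonzero(render(f,name,x,y,z0,(0,0,512,384),yaw or 0)>.1))
        roi=(max(r[1].min()-pad,0),max(r[0].min()-pad,0),r[1].max()-r[1].min()+2*pad,r[0].max()-r[0].min()+2*pad)
        m=seg(f,roi,thr=thr)
        # keep component(s) at centre
        n,l,st,ce=cv2.connectedComponentsWithStats(m.astype(np.uint8))
        R=render(f,name,x,y,z0,(roi),yaw or 0)>.5
        k=max(range(1,n),key=lambda i:(R&(l==i)).sum())
        ms.append((f,roi,(l==k).astype(float)))
    def cost(p):
        c=0
        for f,roi,m in ms:
            R=render(f,name,p[0],p[1],z0,roi,p[2] if yaw is not None else 0)
            c+=np.abs(R-m).sum()/m.sum()
        return c/len(ms)
    p0=[x,y]+([yaw] if yaw is not None else [])
    sim=np.array([p0]+[[p0[j]+(0.012 if j<2 else .1)*(j==i) for j in range(len(p0))] for i in range(len(p0))])
    r=minimize(cost,p0,method="Nelder-Mead",options=dict(initial_simplex=sim,xatol=1e-4,fatol=1e-5))
    return r.x.round(4),round(r.fun,4)
E
python3 - <<'E'
from h import *
f=cams.grab_frame("scene");g=cams.grab_frame("side")
for fr,t in(([f],"sc"),([g],"sd"),([f,g],"both")):
    print(t)
    for n,x,y in[("L",.475,.288),("M",.475,.288),("L",.505,-.437),("M",.505,-.437),("S",.37,.297),("C",.391,-.326)]:
        print(n,*fit(fr,n,x,y))
    print("tile",*fit(fr,"tile",.473,-.168,yaw=0.))
    print("mat",*fit(fr,"mat",.45,.167))
    print("brown",*fit(fr,"brown",.389,-.465,thr=45))
E
```

```text
sc
L [0.4819 0.2983] 0.0581
M [0.4827 0.297 ] 0.275
L [ 0.5118 -0.4191] 0.4986
M [ 0.5111 -0.4227] 0.0576
S [0.3751 0.2988] 0.0869
C [ 0.3904 -0.3201] 0.0804
tile [ 0.4708 -0.175   0.0654] 0.0382
mat [0.4483 0.1656] 0.06
brown [ 0.3924 -0.4515] 0.1832
sd
L [0.4839 0.3092] 0.5643
M [0.4828 0.3065] 0.6043
L [ 0.5121 -0.4125] 0.461
M [ 0.5127 -0.4172] 0.0403
S [0.3757 0.3077] 0.8269
C [ 0.392  -0.3151] 0.087
tile [ 0.4723 -0.1722  0.0712] 0.046
mat [0.4491 0.1723] 0.0803
brown [ 0.3931 -0.4467] 0.406
both
L [0.4831 0.2993] 0.3227
M [0.482  0.3005] 0.4407
L [ 0.5129 -0.4173] 0.4855
M [ 0.5127 -0.4214] 0.0697
S [0.3751 0.2988] 0.4622
C [ 0.3911 -0.3184] 0.1334
tile [ 0.4713 -0.1737  0.0912] 0.069
mat [0.4487 0.1667] 0.1128
brown [ 0.3938 -0.4503] 0.3029
```

Run:
```python
from h import *
f=cams.grab_frame("scene");g=cams.grab_frame("side")
for n,u,v in [("corner",345,237),("face",326,222),("face",130+435/6,90+145/6),("face",130+700/6,90+380/6),("sp1",130+555/6,90+360/6),("sp2",130+705/6,90+485/6),("mk1",245+80/4,180+30/4),("mk2",245+190/4,180+132/4)]: print(n,px2w(f,u,v,0.0).round(3))
for n,u,v in [("corner",200+285/3.5,120+400/3.5),("f2",200+290/3.5,120+200/3.5)]: print(n,px2w(g,u,v,0.0).round(3))
crop(g["img"],200,60,140,180,3.3,"b4.png")
```

```text
corner [ 0.592 -0.316  0.   ]
face [ 0.589 -0.249  0.   ]
face [0.596 0.363 0.   ]
face [0.591 0.105 0.   ]
sp1 [0.541 0.164 0.   ]
sp2 [0.545 0.039 0.   ]
mk1 [ 0.542 -0.048  0.   ]
mk2 [ 0.539 -0.17   0.   ]
corner [ 0.556 -0.266  0.   ]
f2 [0.549 0.118 0.   ]
```

View pics/b4.png

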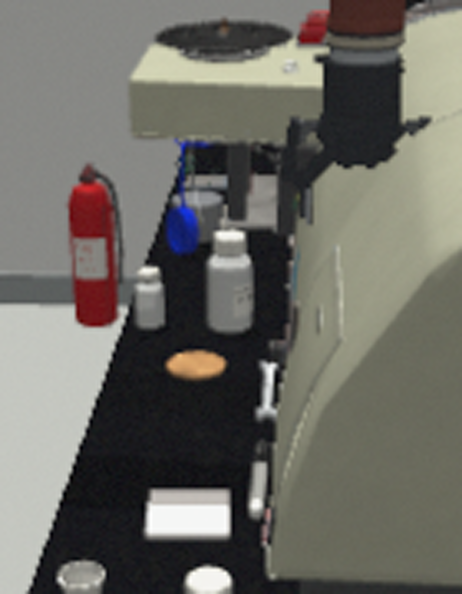

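Run:
```python
from h import *
f=cams.grab_frame("scene");g=cams.grab_frame("side")
from plant import cams
crop(f["img"],40,0,180,130,4.4,"b5.png")
for z in(.2,.25,.3,.35,.4,.45): print(z,px2w(f,80,62,z).round(3),px2w(g,240,100,z).round(3))
```

```text
0.2 [0.304 0.582 0.2  ] [0.333 0.514 0.2  ]
0.25 [0.28  0.486 0.25 ] [0.361 0.322 0.25 ]
0.3 [0.256 0.391 0.3  ] [0.389 0.131 0.3  ]
0.35 [0.231 0.295 0.35 ] [ 0.417 -0.061  0.35 ]
0.4 [0.207 0.2   0.4  ] [ 0.445 -0.253  0.4  ]
0.45 [0.183 0.104 0.45 ] [ 0.473 -0.444  0.45 ]
```

View pics/b5.png

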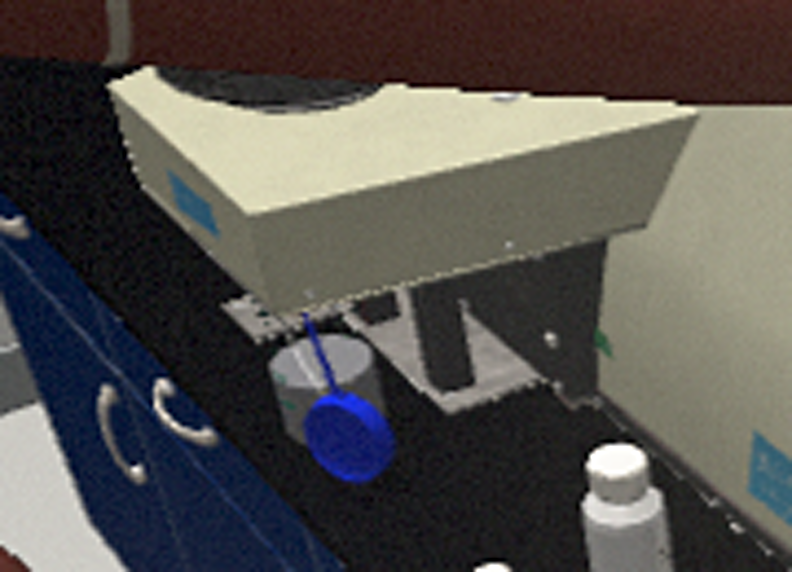

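>>> drive_tool([
  {"y": -1.5},
  {"y": -3},
  {"y": -4.5},
  {"y": -5.7, "z": -0.8},
  {"y": -5.7, "z": -2.2},
], hand=0.85)

```text
schema error: expected keys x, y, z, ax, ay, az
```

>>> drive_tool([
  {"z": -1.6},
  {"z": -3.2},
  {"z": -4.8},
  {"z": -6.4},
  {"z": -8},
])

```text
schema error: expected keys x, y, z, ax, ay, az
```

>>> drive_tool([
  {"z": -1.5},
  {"z": -1.8},
  {"z": -1.8},
  {"z": -1.8},
])

```text
schema error: expected keys x, y, z, ax, ay, az
```

>>> drive_tool([
  {"x": 0, "y": -1.5, "z": 0, "ax": 0, "ay": 0, "az": 0},
  {"x": 0, "y": -3, "z": 0, "ax": 0, "ay": 0, "az": 0},
  {"x": 0, "y": -4.5, "z": 0, "ax": 0, "ay": 0, "az": 0},
  {"x": 0, "y": -5.7, "z": -0.8, "ax": 0, "ay": 0, "az": 0},
  {"x": 0, "y": -5.7, "z": -2.2, "ax": 0, "ay": 0, "az": 0},
], hand=0.85)

```text
time: 0.97
tool_pos: [0.4786, 0.0527, 0.2308]
tool_rot: [-0.499, -0.5, -0.498, 0.502]
contact_force: [1.3, -1.2, 1.3]
gripper_width: 0.852
```

>>> drive_tool([
  {"x": 0, "y": 0, "z": -1.6, "ax": 0, "ay": 0, "az": 0},
  {"x": 0, "y": 0, "z": -3.2, "ax": 0, "ay": 0, "az": 0},
  {"x": 0, "y": 0, "z": -4.8, "ax": 0, "ay": 0, "az": 0},
  {"x": 0, "y": 0, "z": -6.4, "ax": 0, "ay": 0, "az": 0},
  {"x": 0, "y": 0, "z": -8, "ax": 0, "ay": 0, "az": 0},
])

```text
time: 1.38
tool_pos: [0.4829, 0.2562, 0.2324]
tool_rot: [0.501, 0.501, 0.499, -0.5]
contact_force: [1.6, -1.8, 0.8]
gripper_width: 0.848
```

>>> drive_tool([
  {"x": 0, "y": 0, "z": -1.5, "ax": 0, "ay": 0, "az": 0},
  {"x": 0, "y": 0, "z": -1.8, "ax": 0, "ay": 0, "az": 0},
  {"x": 0, "y": 0, "z": -1.8, "ax": 0, "ay": 0, "az": 0},
  {"x": 0, "y": 0, "z": -1.8, "ax": 0, "ay": 0, "az": 0},
])

```text
time: 1.72
tool_pos: [0.4829, 0.2992, 0.2316]
tool_rot: [0.501, 0.5, 0.499, -0.5]
contact_force: [-0.1, -1.2, 0.2]
gripper_width: 0.853
```

Run:
```python
from h import *
f=cams.grab_frame("wrist");cv2.imwrite("pics/c1.png",f["img"]);print(sensors.state()["tool_pos"])
g=cams.grab_frame("side")
print(fit([g],"L",.483,.303,thr=90,pad=5),fit([g],"S",.376,.303,thr=90,pad=4))
K=f["camera_matrix"];T=np.array(f["cam_to_world"])
def ray(u,v,z):
    d=np.array([u-K[0][2],v-K[1][2]]);r=np.linalg.norm(d);th=r/K[0][0]
    c=np.r_[d/r*np.sin(th),np.cos(th)];w=T[:3,:3]@c;return T[:3,3]+w*(z-T[2,3])/w[2]
def proj(p):
    c=T[:3,:3].T@(np.array(p)-T[:3,3]);th=np.arctan2(np.hypot(c[0],c[1]),c[2]);d=c[:2]/np.hypot(c[0],c[1]);return d*th*K[0][0]+[K[0][2],K[1][2]]
for z,r in((.126,.021),(.09,.029)):
  for a,b in((0,0),(r,0),(-r,0),(0,r),(0,-r)): print(z,proj([.4825+a,.3+b,z]).round(0))
```

```text
[0.4829407  0.29861513 0.23146537]
(array([0.4818, 0.3158]), np.float64(0.1795)) (array([0.3735, 0.3109]), np.float64(0.459))
0.126 [255. 193.]
0.126 [279. 193.]
0.126 [231. 193.]
0.126 [255. 170.]
0.126 [255. 215.]
0.09 [255. 182.]
0.09 [284. 182.]
0.09 [226. 182.]
0.09 [255. 153.]
0.09 [255. 209.]
```

View pics/c1.png

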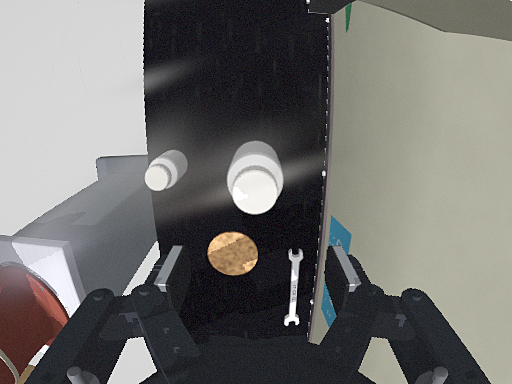

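>>> drive_tool([
  {"x": 1.2, "y": 0, "z": -0.1, "ax": 0, "ay": 0, "az": 0},
  {"x": 2.4, "y": 0, "z": -0.1, "ax": 0, "ay": 0, "az": 0},
  {"x": 3.6, "y": 0, "z": -0.1, "ax": 0, "ay": 0, "az": 0},
  {"x": 4.8, "y": 0, "z": -0.1, "ax": 0, "ay": 0, "az": 0},
  {"x": 5.8, "y": 0, "z": -0.1, "ax": 0, "ay": 0, "az": 0},
])

```text
time: 2.23
tool_pos: [0.4823, 0.3002, 0.0844]
tool_rot: [-0.499, -0.5, -0.499, 0.501]
contact_force: [0.8, -1.3, -0.6]
gripper_width: 0.851
```

>>> drive_tool([
  {"x": 0.6, "y": 0, "z": 0, "ax": 0, "ay": 0, "az": 0},
  {"x": 1.0, "y": 0, "z": 0, "ax": 0, "ay": 0, "az": 0},
  {"x": 1.0, "y": 0, "z": 0, "ax": 0, "ay": 0, "az": 0},
])

```text
time: 2.48
tool_pos: [0.4813, 0.3003, 0.0589]
tool_rot: [-0.499, -0.499, -0.5, 0.502]
contact_force: [-0.1, -1.1, 0.5]
gripper_width: 0.849
```

>>> drive_tool([
  {"x": 0, "y": 0, "z": 0, "ax": 0, "ay": 0, "az": 0},
  {"x": 0, "y": 0, "z": 0, "ax": 0, "ay": 0, "az": 0},
  {"x": 0, "y": 0, "z": 0, "ax": 0, "ay": 0, "az": 0},
  {"x": 0, "y": 0, "z": 0, "ax": 0, "ay": 0, "az": 0},
  {"x": 0, "y": 0, "z": 0, "ax": 0, "ay": 0, "az": 0},
], hand=0.4)

```text
time: 2.9
tool_pos: [0.4835, 0.3029, 0.0628]
tool_rot: [0.501, 0.501, 0.5, -0.499]
contact_force: [-0.5, -2.4, 3.4]
gripper_width: 0.659
```

>>> drive_tool([
  {"x": -0.3, "y": 0, "z": 0, "ax": 0, "ay": 0, "az": 0},
  {"x": -0.9, "y": 0, "z": 0, "ax": 0, "ay": 0, "az": 0},
  {"x": -1.7, "y": 0, "z": 0, "ax": 0, "ay": 0, "az": 0},
  {"x": -2.4, "y": -0.1, "z": 0.4, "ax": 0, "ay": 0, "az": 0},
  {"x": -2.4, "y": -0.3, "z": 1.2, "ax": 0, "ay": 0, "az": 0},
])

```text
time: 3.32
tool_pos: [0.4777, 0.2746, 0.1265]
tool_rot: [0.501, 0.502, 0.5, -0.497]
contact_force: [1.2, -1.8, -0.5]
gripper_width: 0.658
```

>>> drive_tool([
  {"x": 0, "y": 0, "z": 1.2, "ax": 0, "ay": 0, "az": 0},
  {"x": 0, "y": 0, "z": 2.5, "ax": 0, "ay": 0, "az": 0},
  {"x": 0, "y": 0, "z": 3.8, "ax": 0, "ay": 0, "az": 0},
  {"x": 0, "y": 0, "z": 5.1, "ax": 0, "ay": 0, "az": 0},
  {"x": 0, "y": 0, "z": 6.4, "ax": 0, "ay": 0, "az": 0},
])

```text
time: 3.73
tool_pos: [0.4745, 0.1113, 0.1217]
tool_rot: [0.5, 0.5, 0.5, -0.5]
contact_force: [0.0, -1.8, -1.6]
gripper_width: 0.664
```

>>> drive_tool([
  {"x": 0, "y": 0, "z": 1.3, "ax": 0, "ay": 0, "az": 0},
  {"x": 0, "y": 0, "z": 2.6, "ax": 0, "ay": 0, "az": 0},
  {"x": 0, "y": 0, "z": 3.9, "ax": 0, "ay": 0, "az": 0},
  {"x": 0, "y": 0, "z": 5.2, "ax": 0, "ay": 0, "az": 0},
  {"x": 0, "y": 0, "z": 6.5, "ax": 0, "ay": 0, "az": 0},
])

```text
time: 4.15
tool_pos: [0.4746, -0.0514, 0.1218]
tool_rot: [0.5, 0.5, 0.5, -0.5]
contact_force: [0.8, -1.2, -0.8]
gripper_width: 0.663
```

>>> drive_tool([
  {"x": 0, "y": -0.1, "z": 1.2, "ax": 0, "ay": 0, "az": 0},
  {"x": 0, "y": -0.1, "z": 2.4, "ax": 0, "ay": 0, "az": 0},
  {"x": 0, "y": -0.1, "z": 3.4, "ax": 0, "ay": 0, "az": 0},
  {"x": 0, "y": -0.1, "z": 4.2, "ax": 0, "ay": 0, "az": 0},
  {"x": 0, "y": -0.1, "z": 4.7, "ax": 0, "ay": 0, "az": 0},
])

```text
time: 4.57
tool_pos: [0.4723, -0.1694, 0.1218]
tool_rot: [-0.5, -0.5, -0.499, 0.5]
contact_force: [-0.1, -1.0, -0.5]
gripper_width: 0.664
```

Run:
```python
from h import *
f=cams.grab_frame("scene");g=cams.grab_frame("side")
h=cams.grab_frame("wrist")
s=[sensors.state() for _ in range(3)];print(s[0]["tool_pos"],s[0]["tool_rot"],s[0]["gripper_width"])
crop(g["img"],180,90,160,160,3.5,"d1.png");cv2.imwrite("pics/d2.png",h["img"])
```

```text
[ 0.47239782 -0.16773501  0.12143527] [ 0.49948343  0.50046887  0.49983936 -0.50020779] 0.662249878891668
```

View pics/d1.png

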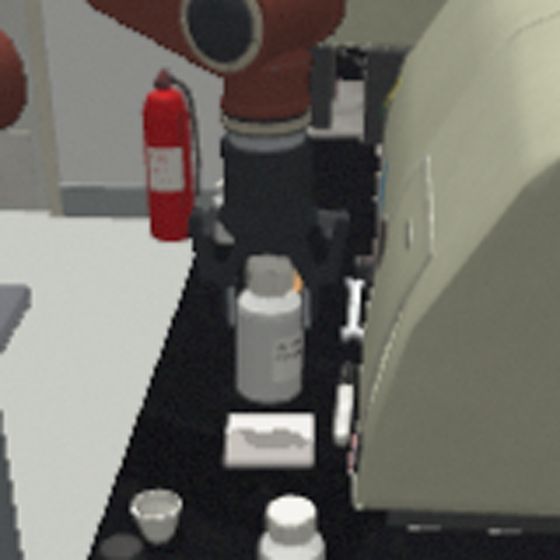

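View pics/d2.png

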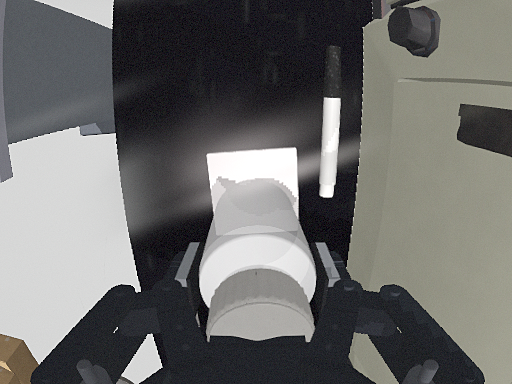

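>>> drive_tool([
  {"x": 0.4, "y": 0, "z": 0.2, "ax": 0, "ay": 0, "az": 0},
  {"x": 1.0, "y": 0, "z": 0.2, "ax": 0, "ay": 0, "az": 0},
  {"x": 1.5, "y": 0, "z": 0.2, "ax": 0, "ay": 0, "az": 0},
  {"x": 1.8, "y": 0, "z": 0.2, "ax": 0, "ay": 0, "az": 0},
  {"x": 1.9, "y": 0, "z": 0.2, "ax": 0, "ay": 0, "az": 0},
])

```text
time: 5.13
tool_pos: [0.471, -0.1711, 0.0712]
tool_rot: [0.499, 0.499, 0.502, -0.5]
contact_force: [-0.1, -0.5, -1.9]
gripper_width: 0.661
```

>>> drive_tool([
  {"x": 0.1, "y": 0, "z": 0, "ax": 0, "ay": 0, "az": 0},
  {"x": 0.16, "y": 0, "z": 0, "ax": 0, "ay": 0, "az": 0},
  {"x": 0.16, "y": 0, "z": 0, "ax": 0, "ay": 0, "az": 0},
])

```text
time: 5.38
tool_pos: [0.473, -0.1725, 0.0708]
tool_rot: [0.5, 0.5, 0.5, -0.5]
contact_force: [0.3, -1.7, 0.1]
gripper_width: 0.66
```

Run:
```python
from h import *
f=cams.grab_frame("scene");g=cams.grab_frame("side")
s=sensors.state();print(s["tool_pos"],s["contact_force"])
M["Lb"]=[(0,90,29,29)]
print(fit([f],"L",.471,-.175,z0=.008,pad=6,thr=75),fit([g],"L",.471,-.17,z0=.008,pad=6))
crop(f["img"],225,130,120,130,4.5,"e1.png");crop(g["img"],200,140,110,110,5,"e2.png")
```

```text
[ 0.47315143 -0.17269142  0.07080527] [-1.84296514 -1.4572777   2.40213752]
(array([ 0.4587, -0.2022]), np.float64(0.286)) (array([ 0.4774, -0.1948]), np.float64(0.2385))
```

View pics/e1.png

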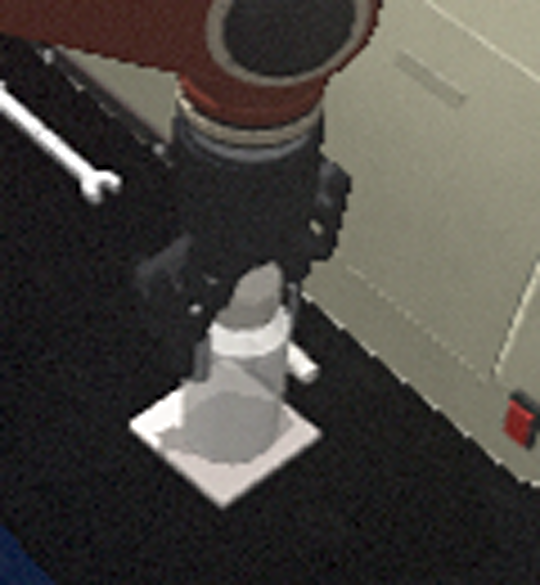

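View pics/e2.png

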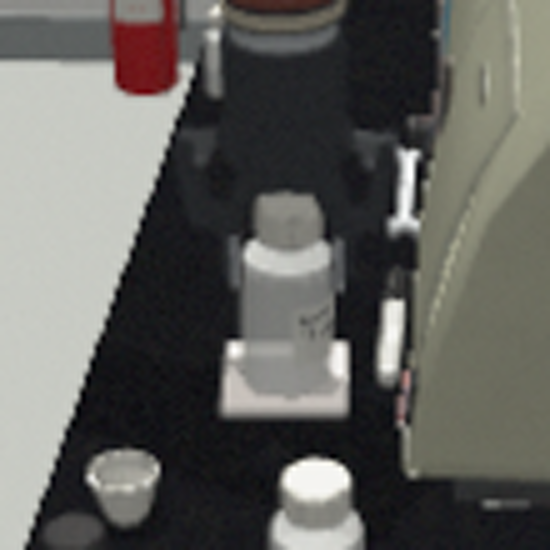

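Run:
```python
from h import *
f=cams.grab_frame("scene");g=cams.grab_frame("side")
for F,x,y in((f,.4708,-.175),(g,.4723,-.1722)):
    print(w2px(F,(x,y,.008)),w2px(F,(x,y,.04)),w2px(F,(x+.005,y,.04)),w2px(F,(x,y+.005,.04)))
    q=np.array([w2px(F,(x+.029*np.cos(t),y+.029*np.sin(t),.008)) for t in np.linspace(0,6.28,60)]);print(q.min(0),q.max(0))
```

```text
[274.68964211 224.02008481] [275.20145998 216.07438658] [276.67672962 215.18168446] [273.960595   214.92327145]
[263.71933866 215.74022405] [285.66736446 232.60897515]
[256.62279477 214.35263553] [256.43846939 205.95925757] [257.98913236 206.0109499 ] [256.58398142 205.15321694]
[247.72886713 209.63864331] [265.52914296 219.2803544 ]
```

>>> drive_tool([
  {"x": 0, "y": -0.12, "z": 0, "ax": 0, "ay": 0, "az": 0},
  {"x": 0.04, "y": -0.12, "z": 0, "ax": 0, "ay": 0, "az": 0},
  {"x": 0.04, "y": -0.12, "z": 0, "ax": 0, "ay": 0, "az": 0},
])

```text
time: 5.83
tool_pos: [0.4705, -0.1731, 0.0707]
tool_rot: [0.501, 0.5, 0.499, -0.5]
contact_force: [-2.0, -1.0, 8.1]
gripper_width: 0.66
```

>>> drive_tool([
  {"x": 0, "y": 0, "z": 0, "ax": 0, "ay": 0, "az": 0},
  {"x": 0, "y": 0, "z": 0, "ax": 0, "ay": 0, "az": 0},
  {"x": 0, "y": 0, "z": 0, "ax": 0, "ay": 0, "az": 0},
], hand=0.85)

```text
time: 6.08
tool_pos: [0.4692, -0.1724, 0.0684]
tool_rot: [0.5, 0.5, 0.5, -0.5]
contact_force: [0.2, -2.1, -0.0]
gripper_width: 0.854
```

>>> drive_tool([
  {"x": -0.6, "y": 0, "z": 0, "ax": 0, "ay": 0, "az": 0},
  {"x": -1.8, "y": 0, "z": 0, "ax": 0, "ay": 0, "az": 0},
  {"x": -3.2, "y": 0, "z": 0, "ax": 0, "ay": 0, "az": 0},
  {"x": -4.6, "y": 0, "z": 0, "ax": 0, "ay": 0, "az": 0},
  {"x": -5.2, "y": 0, "z": 0, "ax": 0, "ay": 0, "az": 0},
])

```text
time: 6.5
tool_pos: [0.4712, -0.1735, 0.2039]
tool_rot: [0.502, 0.501, 0.498, -0.499]
contact_force: [0.0, -2.0, 1.1]
gripper_width: 0.852
```

>>> drive_tool([
  {"x": 0, "y": 0.4, "z": 1.5, "ax": 0, "ay": 0, "az": 0},
  {"x": 0, "y": 0.8, "z": 3, "ax": 0, "ay": 0, "az": 0},
  {"x": 0, "y": 1.2, "z": 4.5, "ax": 0, "ay": 0, "az": 0},
  {"x": 0, "y": 1.6, "z": 6, "ax": 0, "ay": 0, "az": 0},
  {"x": 0, "y": 1.6, "z": 7.5, "ax": 0, "ay": 0, "az": 0},
], hand=0.72)

```text
time: 6.92
tool_pos: [0.5103, -0.3616, 0.1981]
tool_rot: [0.5, 0.5, 0.5, -0.5]
contact_force: [1.0, -1.6, 0.6]
gripper_width: 0.721
```

>>> drive_tool([
  {"x": 0, "y": 0, "z": 1.5, "ax": 0, "ay": 0, "az": 0},
  {"x": 0, "y": 0, "z": 2.3, "ax": 0, "ay": 0, "az": 0},
  {"x": 0, "y": 0, "z": 2.3, "ax": 0, "ay": 0, "az": 0},
  {"x": 0, "y": 0, "z": 2.3, "ax": 0, "ay": 0, "az": 0},
])

```text
time: 7.25
tool_pos: [0.5089, -0.4185, 0.1977]
tool_rot: [0.499, 0.501, 0.5, -0.5]
contact_force: [0.1, -0.5, -0.0]
gripper_width: 0.722
```

```bash
cat >> h.py <<'E'
def wproj(f,p):
    K=f["camera_matrix"];T=np.array(f["cam_to_world"])
    c=T[:3,:3].T@(np.array(p)-T[:3,3]);th=np.arctan2(np.hypot(c[0],c[1]),c[2]);d=c[:2]/np.hypot(c[0],c[1]);return d*th*K[0][0]+[K[0][2],K[1][2]]
E
python3 - <<'E'
from h import *
f=cams.grab_frame("scene");g=cams.grab_frame("side");w=cams.grab_frame("wrist")
s=sensors.state();print(s["tool_pos"],s["contact_force"],s["gripper_width"])
for F in(f,g): print(fit([F],"L",.471,-.172,z0=.008,pad=4,thr=75))
crop(f["img"],225,130,160,160,3.6,"f1.png")
im=w["img"].copy()
for x,y,z,r in((.512,-.42,.106,.018),(.512,-.42,.075,.024)):
    for t in np.linspace(0,6.28,24):
        q=wproj(w,(x+r*np.cos(t),y+r*np.sin(t),z));cv2.circle(im,(int(q[0]+.5),int(q[1]+.5)),0,(0,0,255),-1)
cv2.imwrite("pics/f2.png",im)
E
```

```text
[ 0.50947433 -0.41657501  0.19836155] [ 0.26101169 -1.65006793  0.03897049] 0.7185014964465657
(array([ 0.4657, -0.1824]), np.float64(0.2594))
(array([ 0.4728, -0.1922]), np.float64(0.2054))
```

View pics/f1.png

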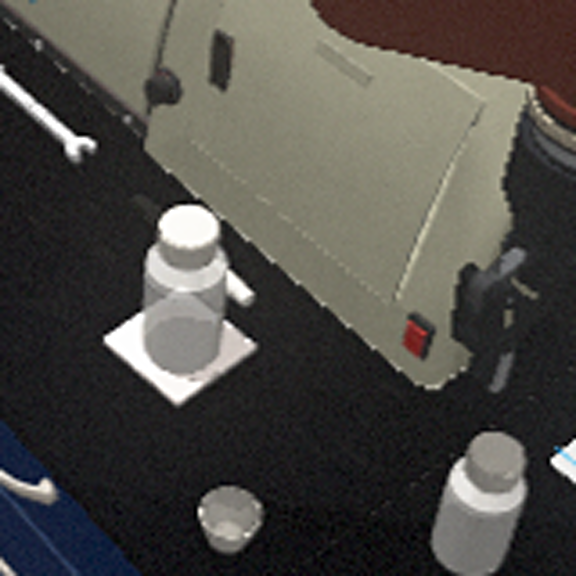

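View pics/f2.png

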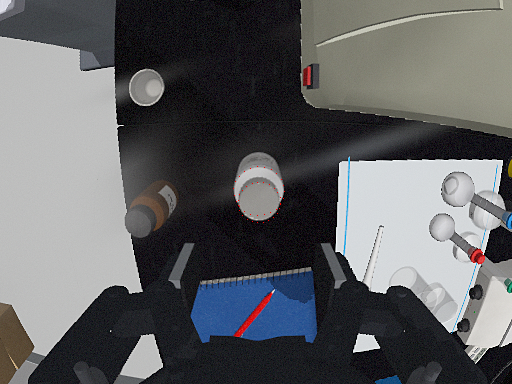

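>>> drive_tool([
  {"x": 1.2, "y": 0.1, "z": 0.08, "ax": 0, "ay": 0, "az": 0},
  {"x": 2.4, "y": 0.1, "z": 0.08, "ax": 0, "ay": 0, "az": 0},
  {"x": 3.6, "y": 0.1, "z": 0.08, "ax": 0, "ay": 0, "az": 0},
  {"x": 4.8, "y": 0.1, "z": 0.08, "ax": 0, "ay": 0, "az": 0},
  {"x": 5.6, "y": 0.1, "z": 0.08, "ax": 0, "ay": 0, "az": 0},
])

```text
time: 7.82
tool_pos: [0.511, -0.4169, 0.0555]
tool_rot: [0.499, 0.5, 0.502, -0.5]
contact_force: [-0.4, -1.6, -0.7]
gripper_width: 0.722
```

>>> drive_tool([
  {"x": 0.4, "y": 0, "z": 0, "ax": 0, "ay": 0, "az": 0},
  {"x": 0.7, "y": 0, "z": 0, "ax": 0, "ay": 0, "az": 0},
  {"x": 0.7, "y": 0, "z": 0, "ax": 0, "ay": 0, "az": 0},
])

```text
time: 8.07
tool_pos: [0.5117, -0.4184, 0.0403]
tool_rot: [0.5, 0.5, 0.501, -0.5]
contact_force: [-0.6, -2.3, 1.0]
gripper_width: 0.717
```

>>> drive_tool([
  {"x": 0, "y": 0, "z": 0, "ax": 0, "ay": 0, "az": 0},
  {"x": 0, "y": 0, "z": 0, "ax": 0, "ay": 0, "az": 0},
  {"x": 0, "y": 0, "z": 0, "ax": 0, "ay": 0, "az": 0},
  {"x": 0, "y": 0, "z": 0, "ax": 0, "ay": 0, "az": 0},
  {"x": 0, "y": 0, "z": 0, "ax": 0, "ay": 0, "az": 0},
], hand=0.3)

```text
time: 8.48
tool_pos: [0.5129, -0.4204, 0.0432]
tool_rot: [0.501, 0.5, 0.499, -0.5]
contact_force: [0.1, -1.2, 5.3]
gripper_width: 0.544
```

>>> drive_tool([
  {"x": -0.4, "y": 0, "z": 0, "ax": 0, "ay": 0, "az": 0},
  {"x": -1.5, "y": 0, "z": 0, "ax": 0, "ay": 0, "az": 0},
  {"x": -2.9, "y": -0.4, "z": 0, "ax": 0, "ay": 0, "az": 0},
  {"x": -4.3, "y": -1.0, "z": 0, "ax": 0, "ay": 0, "az": 0},
  {"x": -5.6, "y": -1.6, "z": 0, "ax": 0, "ay": 0, "az": 0},
])

```text
time: 8.9
tool_pos: [0.4715, -0.4191, 0.1831]
tool_rot: [0.5, 0.5, 0.5, -0.5]
contact_force: [-0.1, -2.2, 0.0]
gripper_width: 0.545
```

>>> drive_tool([
  {"x": -1.0, "y": -0.3, "z": -0.5, "ax": 0, "ay": 0, "az": 0},
  {"x": -1.0, "y": -0.48, "z": -1.6, "ax": 0, "ay": 0, "az": 0},
  {"x": -1.0, "y": -0.48, "z": -2.9, "ax": 0, "ay": 0, "az": 0},
  {"x": -1.0, "y": -0.48, "z": -4.2, "ax": 0, "ay": 0, "az": 0},
  {"x": -1.0, "y": -0.48, "z": -5.5, "ax": 0, "ay": 0, "az": 0},
])

```text
time: 9.32
tool_pos: [0.4593, -0.2807, 0.2066]
tool_rot: [0.5, 0.5, 0.5, -0.5]
contact_force: [0.2, -1.0, -1.4]
gripper_width: 0.546
```

>>> drive_tool([
  {"x": 0, "y": 0, "z": -1.3, "ax": 0, "ay": 0, "az": 0},
  {"x": 0, "y": 0, "z": -2.6, "ax": 0, "ay": 0, "az": 0},
  {"x": 0, "y": 0, "z": -3.9, "ax": 0, "ay": 0, "az": 0},
  {"x": 0, "y": 0, "z": -5.2, "ax": 0, "ay": 0, "az": 0},
  {"x": 0, "y": 0, "z": -6.5, "ax": 0, "ay": 0, "az": 0},
])

```text
time: 9.73
tool_pos: [0.4593, -0.1179, 0.2065]
tool_rot: [-0.5, -0.5, -0.5, 0.5]
contact_force: [1.0, -1.5, -0.4]
gripper_width: 0.544
```

>>> drive_tool([
  {"x": 0, "y": 0, "z": -1.3, "ax": 0, "ay": 0, "az": 0},
  {"x": 0, "y": 0, "z": -2.6, "ax": 0, "ay": 0, "az": 0},
  {"x": 0, "y": 0, "z": -3.7, "ax": 0, "ay": 0, "az": 0},
  {"x": 0, "y": 0, "z": -4.5, "ax": 0, "ay": 0, "az": 0},
  {"x": 0, "y": 0, "z": -4.7, "ax": 0, "ay": 0, "az": 0},
])

```text
time: 10.15
tool_pos: [0.4594, 0.0005, 0.2064]
tool_rot: [0.501, 0.499, 0.501, -0.499]
contact_force: [0.3, -1.5, -0.8]
gripper_width: 0.542
```

>>> drive_tool([
  {"x": 1.2, "y": 0, "z": 0, "ax": 0, "ay": 0, "az": 0},
  {"x": 2.4, "y": 0, "z": 0, "ax": 0, "ay": 0, "az": 0},
  {"x": 3.6, "y": 0, "z": 0, "ax": 0, "ay": 0, "az": 0},
  {"x": 4.8, "y": 0, "z": 0, "ax": 0, "ay": 0, "az": 0},
  {"x": 5.7, "y": 0, "z": 0, "ax": 0, "ay": 0, "az": 0},
])

```text
time: 10.57
tool_pos: [0.4586, -0.0026, 0.0614]
tool_rot: [-0.499, -0.499, -0.5, 0.501]
contact_force: [-0.5, -1.6, -1.4]
gripper_width: 0.544
```

>>> drive_tool([
  {"x": 0.4, "y": 0, "z": 0, "ax": 0, "ay": 0, "az": 0},
  {"x": 0.7, "y": 0, "z": 0, "ax": 0, "ay": 0, "az": 0},
  {"x": 0.8, "y": 0, "z": 0, "ax": 0, "ay": 0, "az": 0},
  {"x": 0.8, "y": 0, "z": 0, "ax": 0, "ay": 0, "az": 0},
])

```text
time: 10.9
tool_pos: [0.4606, -0.0024, 0.0445]
tool_rot: [0.5, 0.5, 0.5, -0.5]
contact_force: [-0.2, -1.9, -2.2]
gripper_width: 0.551
```

Run:
```python
from h import *
f=cams.grab_frame("scene");g=cams.grab_frame("side")
s=sensors.state();print(s["tool_pos"],s["contact_force"],s["gripper_width"])
for F in(f,g): print(fit([F],"M",.460,-.0015,z0=.0,pad=4,thr=75))
crop(f["img"],175,120,120,120,5,"g1.png")
crop(g["img"],200,110,120,120,5,"g2.png")
for F,x,y in((f,.4596,-.0047),(g,.4607,0)):
    q=np.array([w2px(F,(x+.024*np.cos(t),y+.024*np.sin(t),.0)) for t in np.linspace(0,6.28,60)]);print(q.min(0),q.max(0))
```

```text
[ 0.46136627 -0.00235257  0.04546111] [ 0.19220448 -1.63529033 -0.19028324] 0.5464223532091292
(array([ 0.4618, -0.0057]), np.float64(0.3183))
(array([ 0.4622, -0.0258]), np.float64(0.2885))
[224.90384852 185.5896881 ] [241.67908321 197.5946849 ]
[251.39789484 187.77108568] [264.39326144 194.06194459]
```

View pics/g1.png

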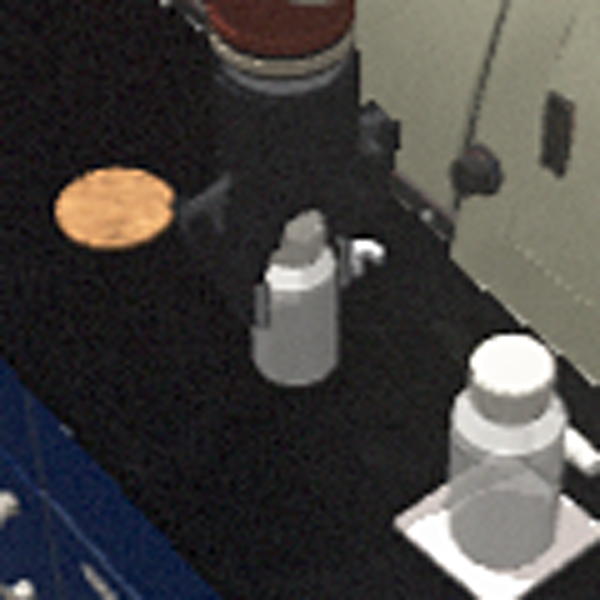

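View pics/g2.png

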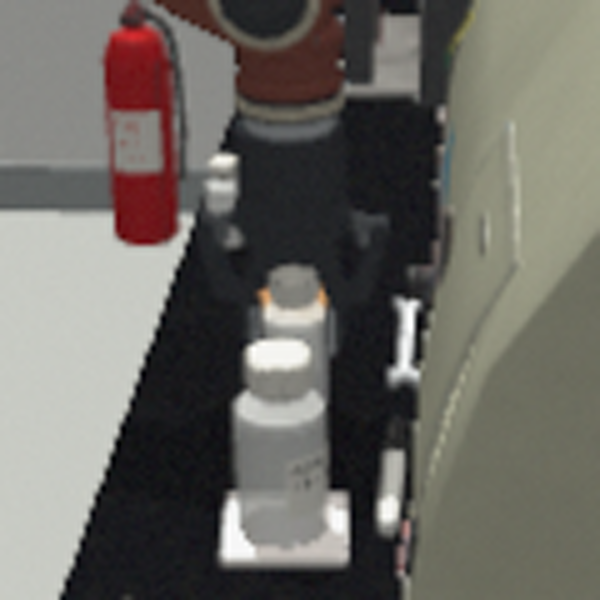

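>>> drive_tool([
  {"x": 0.08, "y": 0, "z": 0, "ax": 0, "ay": 0, "az": 0},
  {"x": 0.1, "y": 0, "z": 0, "ax": 0, "ay": 0, "az": 0},
  {"x": 0.1, "y": 0, "z": 0, "ax": 0, "ay": 0, "az": 0},
])

```text
time: 11.25
tool_pos: [0.4615, -0.0022, 0.0432]
tool_rot: [0.501, 0.501, 0.499, -0.499]
contact_force: [-1.0, -1.3, 5.4]
gripper_width: 0.54
```

>>> drive_tool([
  {"x": 0, "y": 0, "z": 0, "ax": 0, "ay": 0, "az": 0},
  {"x": 0, "y": 0, "z": 0, "ax": 0, "ay": 0, "az": 0},
  {"x": 0, "y": 0, "z": 0, "ax": 0, "ay": 0, "az": 0},
], hand=0.74)

```text
time: 11.5
tool_pos: [0.46, -0.002, 0.0414]
tool_rot: [0.5, 0.5, 0.5, -0.5]
contact_force: [-1.3, -2.0, 0.2]
gripper_width: 0.742
```

>>> drive_tool([
  {"x": -0.6, "y": 0, "z": 0, "ax": 0, "ay": 0, "az": 0},
  {"x": -1.8, "y": 0, "z": 0, "ax": 0, "ay": 0, "az": 0},
  {"x": -3.2, "y": 0, "z": 0, "ax": 0, "ay": 0, "az": 0},
  {"x": -4.6, "y": 0, "z": 0, "ax": 0, "ay": 0, "az": 0},
  {"x": -5.2, "y": 0, "z": 0, "ax": 0, "ay": 0, "az": 0},
])

```text
time: 11.92
tool_pos: [0.4621, -0.0023, 0.1765]
tool_rot: [0.502, 0.501, 0.498, -0.498]
contact_force: [-0.0, -1.0, 0.9]
gripper_width: 0.737
```

>>> drive_tool([
  {"x": 0, "y": -0.5, "z": -1.4, "ax": 0, "ay": 0, "az": 0},
  {"x": 0, "y": -1.0, "z": -2.8, "ax": 0, "ay": 0, "az": 0},
  {"x": 0, "y": -1.5, "z": -4.2, "ax": 0, "ay": 0, "az": 0},
  {"x": 0, "y": -2, "z": -5.6, "ax": 0, "ay": 0, "az": 0},
  {"x": 0, "y": -2.4, "z": -7, "ax": 0, "ay": 0, "az": 0},
], hand=0.6)

```text
time: 12.33
tool_pos: [0.3988, 0.1743, 0.1712]
tool_rot: [0.5, 0.5, 0.5, -0.5]
contact_force: [2.1, -2.2, -0.3]
gripper_width: 0.594
```

>>> drive_tool([
  {"x": 0, "y": -0.5, "z": -1.4, "ax": 0, "ay": 0, "az": 0},
  {"x": 0, "y": -1.0, "z": -2.8, "ax": 0, "ay": 0, "az": 0},
  {"x": 0, "y": -1.0, "z": -4.2, "ax": 0, "ay": 0, "az": 0},
  {"x": 0, "y": -1.0, "z": -5.1, "ax": 0, "ay": 0, "az": 0},
  {"x": 0, "y": -1.0, "z": -5.1, "ax": 0, "ay": 0, "az": 0},
])

```text
time: 12.75
tool_pos: [0.3742, 0.3036, 0.1713]
tool_rot: [0.501, 0.499, 0.502, -0.499]
contact_force: [0.4, -1.4, -0.3]
gripper_width: 0.598
```

Run:
```python
from h import *
f=cams.grab_frame("scene");g=cams.grab_frame("side");w=cams.grab_frame("wrist")
s=sensors.state();print(s["tool_pos"],s["contact_force"],s["gripper_width"])
print(fit([f],"M",.460,-.0015,z0=.0,pad=4,thr=75))
im=w["img"].copy()
for x,y,z,r in((.375,.302,.076,.015),(.375,.302,.053,.019)):
    for t in np.linspace(0,6.28,24):
        q=wproj(w,(x+r*np.cos(t),y+r*np.sin(t),z));cv2.circle(im,(int(q[0]+.5),int(q[1]+.5)),0,(0,0,255),-1)
cv2.imwrite("pics/i2.png",im)
crop(im,180,130,160,120,4.5,"i3.png")
```

```text
[0.37476238 0.29983109 0.17084163] [ 0.13804925 -1.13294357  0.14427711] 0.6020540276586889
(array([ 0.4635, -0.0029]), np.float64(0.1348))
```

View pics/i2.png

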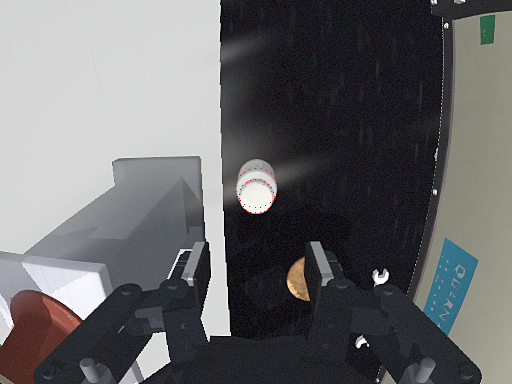

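View pics/i3.png

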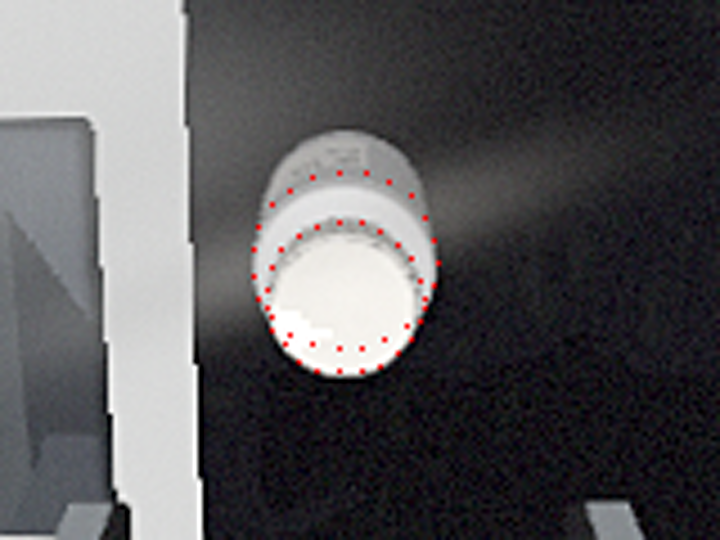

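>>> drive_tool([
  {"x": 1.2, "y": 0, "z": 0, "ax": 0, "ay": 0, "az": 0},
  {"x": 2.4, "y": 0, "z": 0, "ax": 0, "ay": 0, "az": 0},
  {"x": 3.6, "y": 0, "z": 0, "ax": 0, "ay": 0, "az": 0},
  {"x": 4.8, "y": 0, "z": 0, "ax": 0, "ay": 0, "az": 0},
  {"x": 5.6, "y": 0, "z": 0, "ax": 0, "ay": 0, "az": 0},
])

```text
time: 13.32
tool_pos: [0.3738, 0.2979, 0.0284]
tool_rot: [-0.499, -0.499, -0.5, 0.502]
contact_force: [0.1, -2.3, 0.5]
gripper_width: 0.591
```

>>> drive_tool([
  {"x": 0.4, "y": 0, "z": 0, "ax": 0, "ay": 0, "az": 0},
  {"x": 0.7, "y": 0, "z": 0, "ax": 0, "ay": 0, "az": 0},
  {"x": 0.7, "y": 0, "z": 0, "ax": 0, "ay": 0, "az": 0},
])

```text
time: 13.57
tool_pos: [0.3747, 0.2993, 0.0129]
tool_rot: [-0.499, -0.5, -0.5, 0.501]
contact_force: [0.7, -1.4, 0.6]
gripper_width: 0.601
```

>>> drive_tool([
  {"x": 0, "y": 0, "z": 0, "ax": 0, "ay": 0, "az": 0},
  {"x": 0, "y": 0, "z": 0, "ax": 0, "ay": 0, "az": 0},
  {"x": 0, "y": 0, "z": 0, "ax": 0, "ay": 0, "az": 0},
  {"x": 0, "y": 0, "z": 0, "ax": 0, "ay": 0, "az": 0},
  {"x": 0, "y": 0, "z": 0, "ax": 0, "ay": 0, "az": 0},
], hand=0.2)

```text
time: 13.98
tool_pos: [0.3761, 0.3011, 0.0152]
tool_rot: [0.5, 0.501, 0.5, -0.499]
contact_force: [0.5, -1.7, 3.5]
gripper_width: 0.43
```

>>> drive_tool([
  {"x": -0.4, "y": 0, "z": 0, "ax": 0, "ay": 0, "az": 0},
  {"x": -1.2, "y": 0, "z": 0, "ax": 0, "ay": 0, "az": 0},
  {"x": -2, "y": 0.3, "z": 0.5, "ax": 0, "ay": 0, "az": 0},
  {"x": -2, "y": 0.9, "z": 1.6, "ax": 0, "ay": 0, "az": 0},
  {"x": -2, "y": 1.6, "z": 2.8, "ax": 0, "ay": 0, "az": 0},
])

```text
time: 14.4
tool_pos: [0.4161, 0.2311, 0.0663]
tool_rot: [0.501, 0.501, 0.5, -0.498]
contact_force: [1.7, -1.6, -0.3]
gripper_width: 0.431
```

>>> drive_tool([
  {"x": 0, "y": 0.7, "z": 1.2, "ax": 0, "ay": 0, "az": 0},
  {"x": 0, "y": 1.2, "z": 2.1, "ax": 0, "ay": 0, "az": 0},
  {"x": 0, "y": 1.37, "z": 2.48, "ax": 0, "ay": 0, "az": 0},
  {"x": 0.6, "y": 1.37, "z": 2.48, "ax": 0, "ay": 0, "az": 0},
  {"x": 1.2, "y": 1.37, "z": 2.48, "ax": 0, "ay": 0, "az": 0},
])

```text
time: 14.82
tool_pos: [0.4506, 0.1682, 0.035]
tool_rot: [0.5, 0.501, 0.499, -0.499]
contact_force: [-0.3, -1.2, -1.0]
gripper_width: 0.433
```

>>> drive_tool([
  {"x": 0.3, "y": 0, "z": 0, "ax": 0, "ay": 0, "az": 0},
  {"x": 0.48, "y": 0, "z": 0, "ax": 0, "ay": 0, "az": 0},
  {"x": 0.48, "y": 0, "z": 0, "ax": 0, "ay": 0, "az": 0},
])

```text
time: 15.07
tool_pos: [0.4488, 0.1688, 0.0218]
tool_rot: [0.5, 0.499, 0.5, -0.5]
contact_force: [-0.5, -1.4, 0.7]
gripper_width: 0.432
```

Run:
```python
from h import *
f=cams.grab_frame("scene");g=cams.grab_frame("side");w=cams.grab_frame("wrist")
s=sensors.state();print(s["tool_pos"],s["contact_force"],s["gripper_width"])
crop(f["img"],165,110,80,80,7,"j1.png")
crop(g["img"],220,110,80,80,7,"j2.png")
cv2.imwrite("pics/j3.png",w["img"])
for F,x,y in((f,.4483,.1656),(g,.4491,.1723)):
    q=np.array([w2px(F,(x+.019*np.cos(t),y+.019*np.sin(t),.006)) for t in np.linspace(0,6.28,60)]);print(q.min(0),q.max(0))
```

```text
[0.44939412 0.16893945 0.02223929] [-0.63005725 -1.73792155  0.07008438] 0.4306886865609404
[191.11043196 156.13535705] [203.58260353 164.40048215]
[254.21861056 167.26880607] [263.46844912 171.25522487]
```

View pics/j1.png

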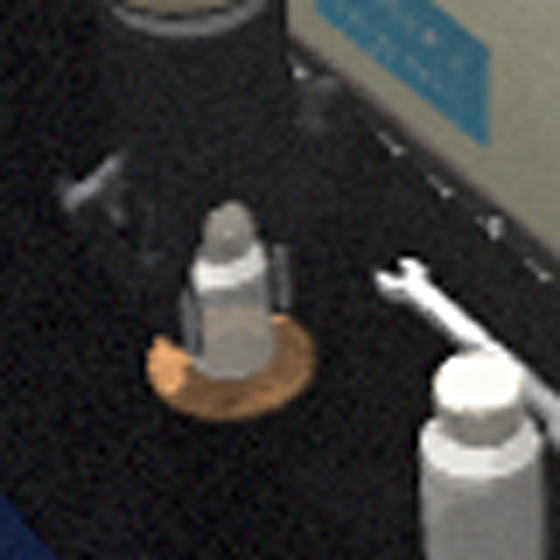

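View pics/j3.png

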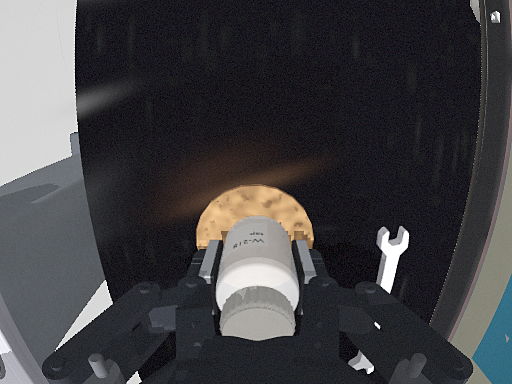

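>>> drive_tool([
  {"x": 0.05, "y": 0, "z": 0, "ax": 0, "ay": 0, "az": 0},
  {"x": 0.08, "y": 0, "z": 0, "ax": 0, "ay": 0, "az": 0},
  {"x": 0.08, "y": 0, "z": 0, "ax": 0, "ay": 0, "az": 0},
])

```text
time: 15.47
tool_pos: [0.4496, 0.1689, 0.0212]
tool_rot: [0.5, 0.5, 0.5, -0.5]
contact_force: [-3.7, -1.3, 7.9]
gripper_width: 0.435
```

>>> drive_tool([
  {"x": 0, "y": 0, "z": 0, "ax": 0, "ay": 0, "az": 0},
  {"x": 0, "y": 0, "z": 0, "ax": 0, "ay": 0, "az": 0},
  {"x": 0, "y": 0, "z": 0, "ax": 0, "ay": 0, "az": 0},
], hand=0.62)

```text
time: 15.72
tool_pos: [0.4492, 0.1686, 0.0198]
tool_rot: [0.5, 0.5, 0.5, -0.5]
contact_force: [-0.2, -2.0, 0.7]
gripper_width: 0.62
```

>>> drive_tool([
  {"x": -0.6, "y": 0, "z": 0, "ax": 0, "ay": 0, "az": 0},
  {"x": -1.8, "y": 0, "z": 0, "ax": 0, "ay": 0, "az": 0},
  {"x": -3.2, "y": 0, "z": 0, "ax": 0, "ay": 0, "az": 0},
  {"x": -4.6, "y": 0, "z": 0, "ax": 0, "ay": 0, "az": 0},
  {"x": -6, "y": 0, "z": 0, "ax": 0, "ay": 0, "az": 0},
])

```text
time: 16.13
tool_pos: [0.4487, 0.1684, 0.1709]
tool_rot: [-0.5, -0.5, -0.5, 0.5]
contact_force: [1.1, -1.3, 0.8]
gripper_width: 0.622
```

Run:
```python
from h import *
s=sensors.state();print(s["tool_pos"],s["contact_force"],s["gripper_width"])
```

```text
[0.44867859 0.16840398 0.17091839] [ 1.05830732 -1.32840208  0.78893986] 0.6220792072646674
```

>>> drive_tool([
  {"x": -0.4, "y": -0.8, "z": 1.2, "ax": 0, "ay": 0, "az": 0},
  {"x": -0.6, "y": -1.6, "z": 2.5, "ax": 0, "ay": 0, "az": 0},
  {"x": -0.6, "y": -2.3, "z": 3.8, "ax": 0, "ay": 0, "az": 0},
  {"x": -0.6, "y": -2.3, "z": 5.3, "ax": 0, "ay": 0, "az": 0},
  {"x": -0.6, "y": -2.3, "z": 6.9, "ax": 0, "ay": 0, "az": 0},
], hand=0.68)

```text
time: 16.55
tool_pos: [0.3909, -0.0048, 0.185]
tool_rot: [0.501, 0.5, 0.5, -0.499]
contact_force: [0.8, -1.7, 0.4]
gripper_width: 0.678
```

>>> drive_tool([
  {"x": 0, "y": 0, "z": 1.5, "ax": 0, "ay": 0, "az": 0},
  {"x": 0, "y": 0, "z": 3, "ax": 0, "ay": 0, "az": 0},
  {"x": 0, "y": 0, "z": 4.5, "ax": 0, "ay": 0, "az": 0},
  {"x": 0, "y": 0, "z": 6, "ax": 0, "ay": 0, "az": 0},
  {"x": 0, "y": 0, "z": 7.5, "ax": 0, "ay": 0, "az": 0},
])

```text
time: 16.97
tool_pos: [0.3912, -0.1934, 0.1847]
tool_rot: [0.5, 0.5, 0.5, -0.5]
contact_force: [1.2, -1.2, 0.1]
gripper_width: 0.68
```

>>> drive_tool([
  {"x": 0.5, "y": 0, "z": 1.5, "ax": 0, "ay": 0, "az": 0},
  {"x": 1, "y": 0, "z": 3, "ax": 0, "ay": 0, "az": 0},
  {"x": 1.5, "y": 0, "z": 4.2, "ax": 0, "ay": 0, "az": 0},
  {"x": 2, "y": 0, "z": 5, "ax": 0, "ay": 0, "az": 0},
  {"x": 2, "y": 0, "z": 5, "ax": 0, "ay": 0, "az": 0},
])

```text
time: 17.38
tool_pos: [0.39, -0.3186, 0.1317]
tool_rot: [-0.498, -0.501, -0.501, 0.501]
contact_force: [0.5, -0.4, 0.5]
gripper_width: 0.682
```

Run:
```python
from h import *
w=cams.grab_frame("wrist")
s=sensors.state();print(s["tool_pos"],s["contact_force"],s["gripper_width"])
im=w["img"].copy()
for x,y,z,r in((.391,-.317,.031,.0205),(.391,-.317,.0,.013)):
    for t in np.linspace(0,6.28,24):
        q=wproj(w,(x+r*np.cos(t),y+r*np.sin(t),z));cv2.circle(im,(int(q[0]+.5),int(q[1]+.5)),0,(0,0,255),-1)
cv2.imwrite("pics/k2.png",im)
q=wproj(w,(.391,-.317,.02));crop(im,int(q[0])-70,int(q[1])-60,140,120,5,"k3.png")
```

```text
[ 0.3905031  -0.31721114  0.13271373] [-0.16653551 -1.00939354 -0.05374018] 0.6811820468275587
```

View pics/k3.png

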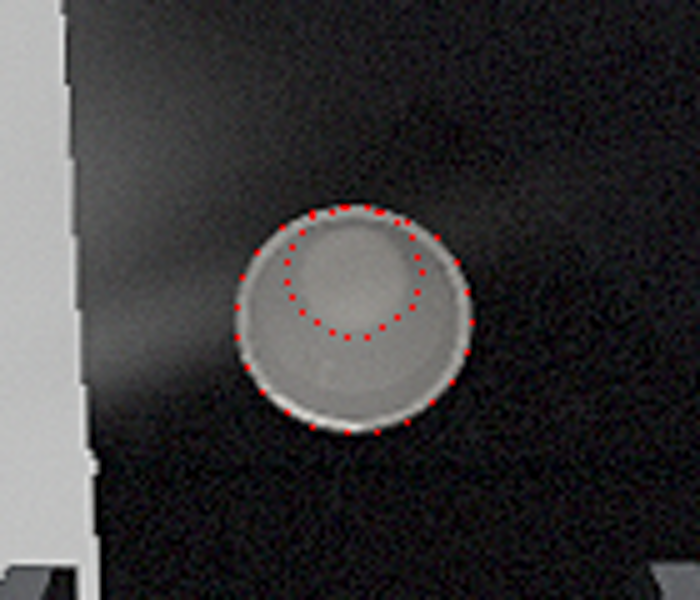

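View pics/k2.png

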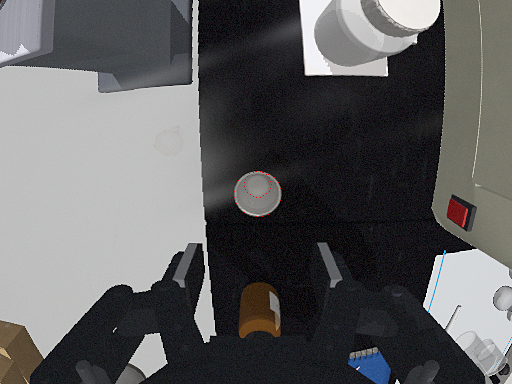

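>>> drive_tool([
  {"x": 1.2, "y": 0, "z": 0, "ax": 0, "ay": 0, "az": 0},
  {"x": 2.4, "y": 0, "z": 0, "ax": 0, "ay": 0, "az": 0},
  {"x": 3.6, "y": 0, "z": 0, "ax": 0, "ay": 0, "az": 0},
  {"x": 4.5, "y": 0, "z": 0, "ax": 0, "ay": 0, "az": 0},
  {"x": 4.9, "y": 0, "z": 0, "ax": 0, "ay": 0, "az": 0},
])

```text
time: 17.85
tool_pos: [0.3902, -0.3138, 0.0091]
tool_rot: [0.498, 0.5, 0.502, -0.5]
contact_force: [0.1, -0.2, 0.4]
gripper_width: 0.676
```

>>> drive_tool([
  {"x": 0, "y": 0, "z": 0, "ax": 0, "ay": 0, "az": 0},
  {"x": 0, "y": 0, "z": 0, "ax": 0, "ay": 0, "az": 0},
])

```text
time: 18.02
tool_pos: [0.3922, -0.3164, 0.013]
tool_rot: [0.5, 0.5, 0.5, -0.5]
contact_force: [-0.2, -1.9, 2.2]
gripper_width: 0.679
```

>>> drive_tool([
  {"x": 0, "y": 0, "z": 0, "ax": 0, "ay": 0, "az": 0},
  {"x": 0, "y": 0, "z": 0, "ax": 0, "ay": 0, "az": 0},
  {"x": 0, "y": 0, "z": 0, "ax": 0, "ay": 0, "az": 0},
  {"x": 0, "y": 0, "z": 0, "ax": 0, "ay": 0, "az": 0},
  {"x": 0, "y": 0, "z": 0, "ax": 0, "ay": 0, "az": 0},
], hand=0.25)

```text
time: 18.43
tool_pos: [0.3929, -0.3179, 0.0149]
tool_rot: [0.501, 0.5, 0.499, -0.5]
contact_force: [-1.7, -1.1, 5.8]
gripper_width: 0.424
```

>>> drive_tool([
  {"x": -0.3, "y": 0, "z": 0, "ax": 0, "ay": 0, "az": 0},
  {"x": -0.8, "y": 0, "z": 0, "ax": 0, "ay": 0, "az": 0},
  {"x": -1.4, "y": 0, "z": 0, "ax": 0, "ay": 0, "az": 0},
  {"x": -2, "y": 0, "z": 0, "ax": 0, "ay": 0, "az": 0},
  {"x": -2, "y": 0, "z": 0, "ax": 0, "ay": 0, "az": 0},
])

```text
time: 18.85
tool_pos: [0.3939, -0.3187, 0.0668]
tool_rot: [0.503, 0.5, 0.497, -0.5]
contact_force: [0.0, -1.3, 0.8]
gripper_width: 0.425
```

Run:
```python
from h import *
w=cams.grab_frame("wrist");g=cams.grab_frame("side")
s=sensors.state();print(s["tool_pos"],s["contact_force"],s["gripper_width"])
a=w["img"][150:350,150:370];b=g["img"][180:290,170:290]
cv2.imwrite("pics/l1.png",np.hstack([cv2.resize(a,(396,360)),cv2.resize(b,(393,360))]))
```

```text
[ 0.39236569 -0.31714476  0.06354724] [-0.69297143 -1.68189996 -1.41505017] 0.42325350045814264
```

View pics/l1.png

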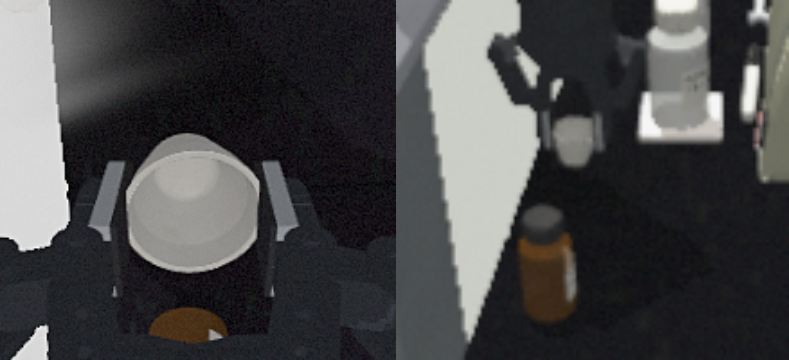

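>>> drive_tool([
  {"x": -0.8, "y": 0, "z": 0, "ax": 0, "ay": 0, "az": 0},
  {"x": -1.9, "y": 0, "z": 0, "ax": 0, "ay": 0, "az": 0},
  {"x": -3.1, "y": 0, "z": 0, "ax": 0, "ay": 0, "az": 0},
  {"x": -4.3, "y": 0, "z": -0.4, "ax": 0, "ay": 0, "az": 0},
  {"x": -5.2, "y": 0, "z": -1.2, "ax": 0, "ay": 0, "az": 0},
])

```text
time: 19.37
tool_pos: [0.3918, -0.2875, 0.194]
tool_rot: [-0.5, -0.5, -0.499, 0.501]
contact_force: [-0.1, -1.7, -0.1]
gripper_width: 0.426
```

>>> drive_tool([
  {"x": -0.2, "y": 0.2, "z": -1.1, "ax": 0, "ay": 0, "az": 0},
  {"x": -0.2, "y": 0.4, "z": -2.3, "ax": 0, "ay": 0, "az": 0},
  {"x": -0.2, "y": 0.6, "z": -3.5, "ax": 0, "ay": 0, "az": 0},
  {"x": -0.2, "y": 0.8, "z": -4.7, "ax": 0, "ay": 0, "az": 0},
  {"x": -0.2, "y": 1.0, "z": -5.9, "ax": 0, "ay": 0, "az": 0},
])

```text
time: 19.78
tool_pos: [0.4162, -0.1374, 0.1962]
tool_rot: [0.499, 0.5, 0.5, -0.5]
contact_force: [0.2, -1.7, 0.2]
gripper_width: 0.423
```

>>> drive_tool([
  {"x": 0, "y": 0.3, "z": -1.2, "ax": 0, "ay": 0, "az": 0},
  {"x": 0, "y": 0.6, "z": -2.4, "ax": 0, "ay": 0, "az": 0},
  {"x": 0, "y": 0.9, "z": -3.6, "ax": 0, "ay": 0, "az": 0},
  {"x": 0, "y": 1.2, "z": -4.8, "ax": 0, "ay": 0, "az": 0},
  {"x": 0, "y": 1.5, "z": -5.9, "ax": 0, "ay": 0, "az": 0},
])

```text
time: 20.2
tool_pos: [0.4537, 0.0104, 0.1961]
tool_rot: [0.5, 0.5, 0.501, -0.5]
contact_force: [0.3, -2.0, -0.4]
gripper_width: 0.428
```

>>> drive_tool([
  {"x": 0, "y": 0, "z": -1.0, "ax": 0, "ay": 0, "az": 0},
  {"x": 0, "y": 0, "z": -2, "ax": 0, "ay": 0, "az": 0},
  {"x": 0, "y": 0, "z": -2.8, "ax": 0, "ay": 0, "az": 0},
  {"x": 0, "y": 0, "z": -3.05, "ax": 0, "ay": 0, "az": 0},
  {"x": 0, "y": 0, "z": -3.05, "ax": 0, "ay": 0, "az": 0},
])

```text
time: 20.62
tool_pos: [0.4536, 0.0857, 0.1963]
tool_rot: [0.5, 0.499, 0.501, -0.5]
contact_force: [-0.3, -1.5, -0.3]
gripper_width: 0.425
```

Run:
```python
from h import *
w=cams.grab_frame("wrist");g=cams.grab_frame("scene")
s=sensors.state();print(s["tool_pos"],s["contact_force"],s["gripper_width"])
a=w["img"];b=g["img"][90:210,160:280]
cv2.imwrite("pics/m1.png",np.hstack([cv2.resize(a,(440,330)),cv2.resize(b,(330,330))]))
```

```text
[0.45397014 0.08419613 0.19664222] [ 0.06507671 -1.68783755  0.13161988] 0.4264920371902867
```

View pics/m1.png

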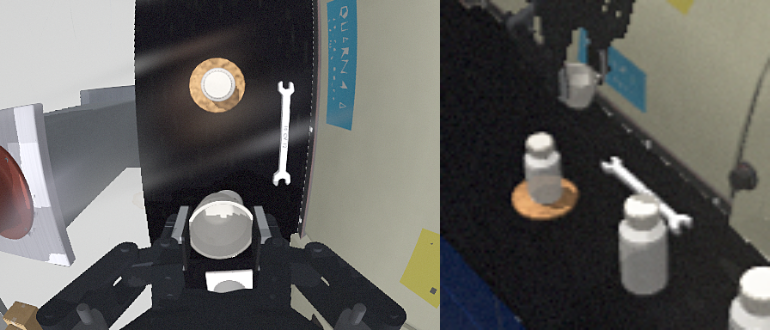

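>>> drive_tool([
  {"x": 1.1, "y": 0, "z": 0, "ax": 0, "ay": 0, "az": 0},
  {"x": 2.2, "y": 0, "z": 0, "ax": 0, "ay": 0, "az": 0},
  {"x": 3.3, "y": 0, "z": 0, "ax": 0, "ay": 0, "az": 0},
  {"x": 4.2, "y": 0, "z": 0, "ax": 0, "ay": 0, "az": 0},
  {"x": 5.0, "y": 0, "z": 0, "ax": 0, "ay": 0, "az": 0},
])

```text
time: 21.13
tool_pos: [0.4534, 0.0832, 0.0703]
tool_rot: [-0.499, -0.5, -0.5, 0.501]
contact_force: [-0.7, -2.0, 0.1]
gripper_width: 0.423
```

>>> drive_tool([
  {"x": 0.7, "y": 0, "z": 0, "ax": 0, "ay": 0, "az": 0},
  {"x": 1.4, "y": 0, "z": 0, "ax": 0, "ay": 0, "az": 0},
  {"x": 1.9, "y": 0, "z": 0, "ax": 0, "ay": 0, "az": 0},
  {"x": 2.2, "y": 0, "z": 0, "ax": 0, "ay": 0, "az": 0},
  {"x": 2.25, "y": 0, "z": 0, "ax": 0, "ay": 0, "az": 0},
])

```text
time: 21.55
tool_pos: [0.4536, 0.0835, 0.0152]
tool_rot: [-0.499, -0.5, -0.5, 0.501]
contact_force: [0.2, -1.4, 2.3]
gripper_width: 0.424
```

Run:
```python
from h import *
w=cams.grab_frame("wrist");g=cams.grab_frame("scene");d=cams.grab_frame("side")
s=sensors.state();print(s["tool_pos"],s["contact_force"],s["gripper_width"])
a=w["img"];b=g["img"][110:210,165:265]
cv2.imwrite("pics/n1.png",np.hstack([cv2.resize(a,(400,400)),cv2.resize(b,(400,400),interpolation=cv2.INTER_CUBIC)]))
```

```text
[0.45473472 0.08409699 0.01644537] [ 0.61676159 -0.65659825 -0.25243936] 0.4200189072605636
```

View pics/n1.png

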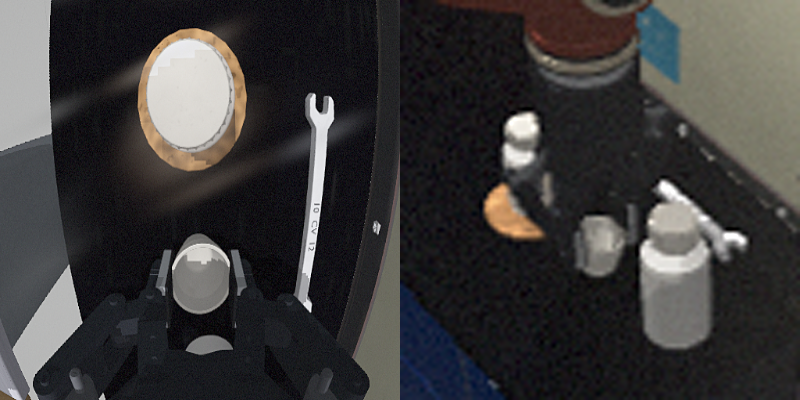

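>>> drive_tool([
  {"x": 0.06, "y": 0, "z": 0, "ax": 0, "ay": 0, "az": 0},
  {"x": 0.12, "y": 0, "z": 0, "ax": 0, "ay": 0, "az": 0},
  {"x": 0.12, "y": 0, "z": 0, "ax": 0, "ay": 0, "az": 0},
])

```text
time: 21.95
tool_pos: [0.4552, 0.0846, 0.0149]
tool_rot: [0.5, 0.5, 0.5, -0.5]
contact_force: [-3.3, -1.6, 8.8]
gripper_width: 0.426
```

>>> drive_tool([
  {"x": 0, "y": 0, "z": 0, "ax": 0, "ay": 0, "az": 0},
  {"x": 0, "y": 0, "z": 0, "ax": 0, "ay": 0, "az": 0},
  {"x": 0, "y": 0, "z": 0, "ax": 0, "ay": 0, "az": 0},
], hand=0.65)

```text
time: 22.2
tool_pos: [0.4543, 0.0848, 0.0132]
tool_rot: [0.5, 0.5, 0.5, -0.5]
contact_force: [-0.3, -1.0, 0.7]
gripper_width: 0.649
```

>>> drive_tool([
  {"x": -0.6, "y": 0, "z": 0, "ax": 0, "ay": 0, "az": 0},
  {"x": -1.8, "y": 0, "z": 0, "ax": 0, "ay": 0, "az": 0},
  {"x": -3.2, "y": 0, "z": 0, "ax": 0, "ay": 0, "az": 0},
  {"x": -4.6, "y": 0, "z": 0, "ax": 0, "ay": 0, "az": 0},
  {"x": -6, "y": 0, "z": 0, "ax": 0, "ay": 0, "az": 0},
])

```text
time: 22.62
tool_pos: [0.4536, 0.0848, 0.1642]
tool_rot: [0.5, 0.5, 0.5, -0.5]
contact_force: [0.2, -1.5, -0.1]
gripper_width: 0.651
```

>>> drive_tool([
  {"x": -1.4, "y": 0, "z": 0, "ax": 0, "ay": 0, "az": 0},
  {"x": -2.8, "y": 0, "z": 0.5, "ax": 0, "ay": 0, "az": 0},
  {"x": -4, "y": 0, "z": 1.5, "ax": 0, "ay": 0, "az": 0},
  {"x": -4, "y": 0, "z": 2, "ax": 0, "ay": 0, "az": 0},
  {"x": -4, "y": 0, "z": 2, "ax": 0, "ay": 0, "az": 0},
])

```text
time: 23.03
tool_pos: [0.4555, 0.033, 0.266]
tool_rot: [0.501, 0.502, 0.498, -0.5]
contact_force: [0.6, -1.7, -0.8]
gripper_width: 0.648
```

Run:
```python
from h import *
w=cams.grab_frame("wrist");g=cams.grab_frame("scene");d=cams.grab_frame("side")
s=sensors.state();print(s["tool_pos"],s["contact_force"],s["gripper_width"])
im=w["img"].copy()
def circ(x,y,z,r):
    for t in np.linspace(0,6.28,28):
        q=wproj(w,(x+r*np.cos(t),y+r*np.sin(t),z));q=(q+.5).astype(int)
        if 0<=q[0]<512 and 0<=q[1]<384: im[q[1],q[0]]=(0,0,255)
circ(.4545,.084,.031,.0205);circ(.449,.169,.082,.015);circ(.449,.169,.006,.036);circ(.46,-.0015,.106,.018);circ(.471,-.172,.134,.021)
cv2.imwrite("pics/o1.png",cv2.resize(im,(768,576),interpolation=cv2.INTER_CUBIC))
crop(g["img"],160,110,150,150,4,"o2.png")
crop(d["img"],190,110,130,130,4.5,"o3.png")
print("C",fit([g],"C",.4538,.0804,pad=4),"M",fit([g],"M",.46,-.0047,pad=4),"S",fit([g],"S",.449,.166,z0=.006,pad=3,thr=150))
```

```text
[0.4536633  0.03502021 0.26181878] [ 0.41792609 -0.92919431  0.27467499] 0.6538436419897816
C (array([0.4537, 0.0828]), np.float64(0.277)) M (array([ 0.4636, -0.0032]), np.float64(0.1484)) S (array([0.451 , 0.1677]), np.float64(5.2118))
```

View pics/o1.png

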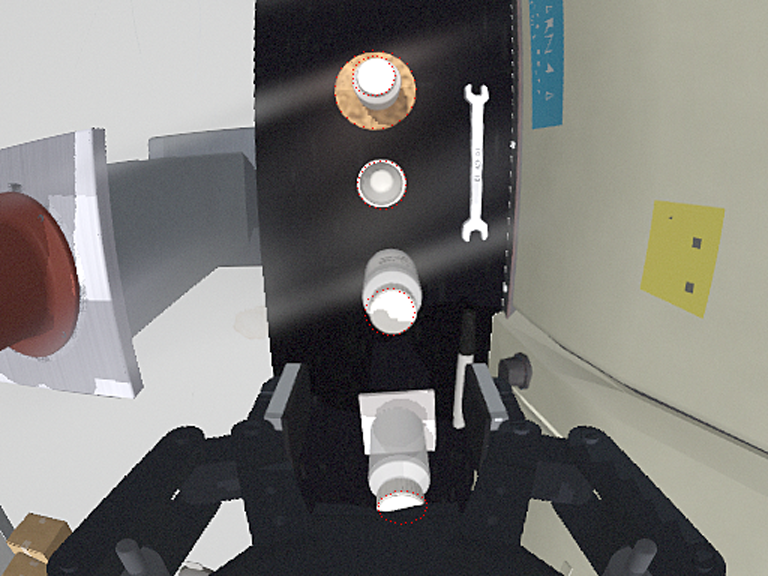

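View pics/o2.png

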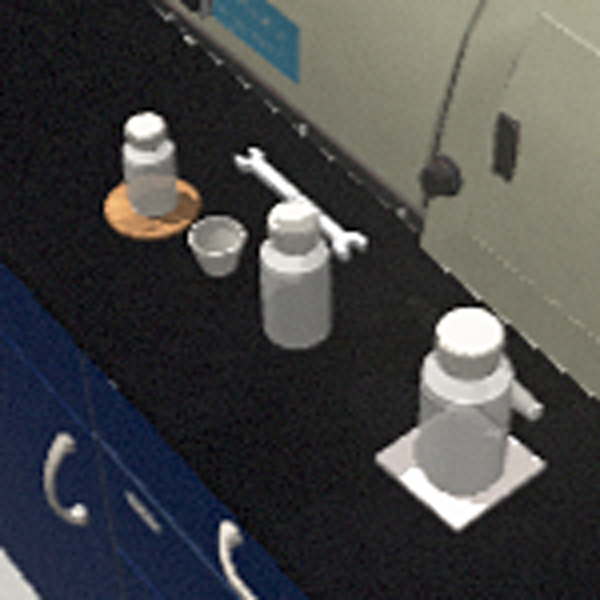

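View pics/o3.png

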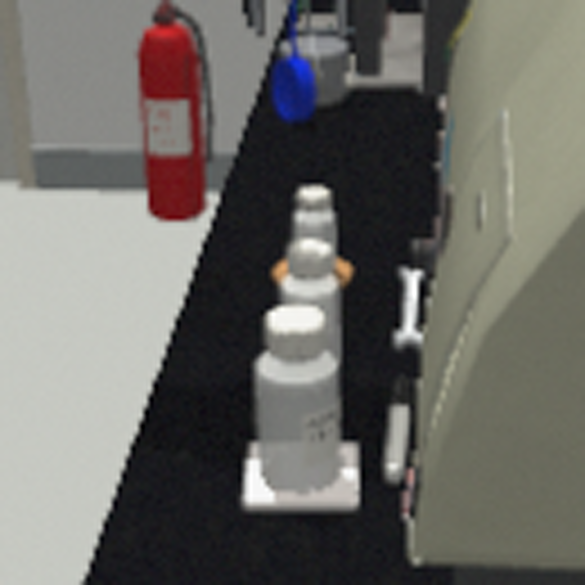

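```bash
python3 -c "
from plant import workorder;print(workorder.job_done())"
```

```text
the job is handed in; nothing more can be done
None
```

All four pieces are set out in the row and the job was handed in at about 23 s. The largest bottle went on the tile, then the middle bottle to the row's midpoint, the smallest onto the mat, and the crucible at three quarters. The hand-in gave no verdict, so the result below rests on my own checks.

**Positions:** the last wrist, scene and side pictures show all four upright and released, with the gripper clear above them. The wrist overlay puts the smallest bottle, the crucible and the middle bottle within about 3 mm of their targets. The largest bottle's cap is partly hidden there, so I judged it against the tile edges in the scene view, where it looks centred.

**Bystanders:** I never steered near the spanner, pen or brown bottle. The spanner and pen look in place in the last pictures. The brown bottle was last seen standing just after I lifted the crucible and is not in the final views.

**Checks that disagreed:**
- The scene and side cameras differed by 3–6 mm in y. I used scene plus 3 mm, which the wrist camera agreed with to 1–2 mm.
- With the bottles standing in line, some of the final automatic outline fits were thrown off by other white shapes. The smallest bottle's fit had a very large error, and the largest bottle's fits on the tile were 10–20 mm off, so I relied on overlays and direct edge readings instead.
- The middle bottle's fit read about 4 mm ahead of its target in x, which is within tolerance.

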